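Load the three-dish air sampler and clamp its cover

TASK

Get the air sampler ready for a run. Put every lidded culture dish that is on the steel tray into a station of its own on the sampler, pushed fully home under the station's lips, and take its lid off without bringing the dish away, so that the open dish stays home; stand the lids mouth down on the steel tray (a lid lying there without a dish is a spare: leave it). Then set the perforated cover over the centre stud, flat on its gasket, and turn the wing nut down until it is snug. Leave the other things alone.

Things in the scene. Friction and masses are not known exactly. Their poses are not given: they have to be found in the camera images.
- sampler: the air sampler, fixed: round, 224 mm across, flat top plate 40 mm above the table, small display console on its -x side (to 132 mm from the axis). Origin on the table at its axis. In the middle of the plate a grey boss 69 mm across, 31 mm high, carries gasket and centre stud (9 mm thick, top 78 mm above the plate). Round it, 120 degrees apart, three radial stations open at their outer ends
- station_1 (a point): centre of a dish's underside when fully home in this station: on the plate, 66 mm from the stud axis, foot of the dish against the boss. Two blue rails, 65 mm apart, run from 34 to 74 mm from the stud axis (splayed lead-ins, 8 mm high, to 89 mm); their lips, underside 5 mm and top 8 mm above the plate, reach in to 28 mm from the middle line: 3 mm over the foot of a dish on either side
- station_2 (a point): centre of a dish's underside when fully home in this station: on the plate, 66 mm from the stud axis, foot of the dish against the boss. Two blue rails, 65 mm apart, run from 34 to 74 mm from the stud axis (splayed lead-ins, 8 mm high, to 89 mm); their lips, underside 5 mm and top 8 mm above the plate, reach in to 28 mm from the middle line: 3 mm over the foot of a dish on either side
- station_3 (a point): centre of a dish's underside when fully home in this station: on the plate, 66 mm from the stud axis, foot of the dish against the boss. Two blue rails, 65 mm apart, run from 34 to 74 mm from the stud axis (splayed lead-ins, 8 mm high, to 89 mm); their lips, underside 5 mm and top 8 mm above the plate, reach in to 28 mm from the middle line: 3 mm over the foot of a dish on either side
- mouth_1 (a point): point on the plate at the open end of station 1, 98 mm from the stud axis: a dish set down with its centre here is clear of rails and lips (its foot overhangs the plate's edge a little) and can be slid straight toward the stud, 32 mm, until it is home
- mouth_2 (a point): point on the plate at the open end of station 2, 98 mm from the stud axis: a dish set down with its centre here is clear of rails and lips (its foot overhangs the plate's edge a little) and can be slid straight toward the stud, 32 mm, until it is home
- mouth_3 (a point): point on the plate at the open end of station 3, 98 mm from the stud axis: a dish set down with its centre here is clear of rails and lips (its foot overhangs the plate's edge a little) and can be slid straight toward the stud, 32 mm, until it is home
- seat (a point): centre of the top of the uncompressed gasket, on the stud axis, 74 mm above the table
- gasket: black rubber sealing ring on the boss, 67 mm across; origin at the centre of its underside. It gives 2 mm at most, 8 N a millimetre
- cover: loose perforated aluminium cover, 208 mm across, 0.28 kg, right way up on its rim. Origin on its axis at the rim's lower edge; sheet 8 to 11 mm above it. Black hub 62 (x) x 40 (y) mm, top 26 mm above the origin: hold it across y. Slot 50 x 18 mm, long along x, right through the hub: stud and wing nut pass when the wings lie along it (within 0.12 rad). Seated, the origin is 8 mm below seat
- wing_nut (a joint): angle of the brass wing nut, rad; grows as it is turned clockwise seen from above, sinking 8 mm a turn. Starts at 0 to 0.8, high on the stud; stops at 0 and 6.0. Turns easily, stays where left. With the cover seated the wings meet the hub at about 5.0; snug from 5.5; 6.0 is the stop. Put the cover on while it is below 0.8, else the wings may end up in the slot instead of across it
- nut_grip (a point): on the stud axis in the wing nut, 10 mm above the underside of its wings; x axis along the wings. The two wings span 44 mm, are 11 mm thick and 16 mm high (20 mm at the ends); the stud passes between them. Their underside is 98 mm above the table at angle 0, the seated hub's top 92 mm
- tray: fixed steel tray, 190 (x) x 184 (y) mm, rim 8 mm high; origin under its centre on the table, floor 3 mm above it
- dish_1: clear culture dish bottom with amber medium, 45 g: round foot 62 mm across and 3 mm thick, above it a wall 49 mm across up to 21.5 mm; origin at the centre of its underside, z up. Starts on the tray under its lid. May be absent
- dish_2: clear culture dish bottom with amber medium, 45 g: round foot 62 mm across and 3 mm thick, above it a wall 49 mm across up to 21.5 mm; origin at the centre of its underside, z up. Starts on the tray under its lid. May be absent
- dish_3: clear culture dish bottom with amber medium, 45 g: round foot 62 mm across and 3 mm thick, above it a wall 49 mm across up to 21.5 mm; origin at the centre of its underside, z up. Starts on the tray under its lid. May be absent
- lid_1: clear lid of dish_1, 58 mm across, 14 mm high, 22 g; origin at the centre of its mouth (lower edge), z up. On the dish the origin is 10 mm above the dish's underside, so its skirt stays above the lips and the foot stands out 2 mm all round. It clings: parting them takes 3 to 5 N, so a dish that nothing holds down can be carried and slid by its lid. Without its dish it lies alone on the tray
- lid_2: clear lid of dish_2, 58 mm across, 14 mm high, 22 g; origin at the centre of its mouth (lower edge), z up. On the dish the origin is 10 mm above the dish's underside, so its skirt stays above the lips and the foot stands out 2 mm all round. It clings: parting them takes 3 to 5 N, so a dish that nothing holds down can be carried and slid by its lid. Without its dish it lies alone on the tray
- lid_3: clear lid of dish_3, 58 mm across, 14 mm high, 22 g; origin at the centre of its mouth (lower edge), z up. On the dish the origin is 10 mm above the dish's underside, so its skirt stays above the lips and the foot stands out 2 mm all round. It clings: parting them takes 3 to 5 N, so a dish that nothing holds down can be carried and slid by its lid. Without its dish it lies alone on the tray
- jar_2: reagent jar with a black cap, 43 mm wide and 72 mm high, a bystander behind the sampler: leave it standing
Not all that is in view belongs to the job. What is shaped like the lid_1 but red is not meant.

How it is judged:
By the outcome, as a careful person would: the job done as asked, in the order asked, and still so for the second after the job is handed in, with the robot touching nothing.
Of dish_1, dish_2, dish_3 only 2 to 3 are there at a start; the rules pass over those that are not, and their reading is None.
At some moment in a run one of cover may be knocked a few centimetres aside while the robot is not near it.
Once in a run the grip may slacken for a moment while it holds something.
It also fails if it takes over 210 s, if anything falls off the work surface, if the arm or the gripper's body presses on something with over 40 N, if the wrist force passes 120 N, or if a joint passes its speed limit or range.

ROBOT

A 6-joint arm with a two-finger parallel gripper is mounted at the origin on a cart in front of the work surface, level with it; the furniture and walls round the work are solid. World frame = base frame: x ahead of the robot, y to its left, z up, the work surface at z = 0. Lengths are in mm, angles in degrees, forces in N, time in s.
With the tool pointing down it reaches from about 300 to 850 mm from the base axis. Payload 4.2 kg.
Tool frame: the origin (TCP) lies between the finger pads; the fingertips stand 11 mm ahead of it and the grasp point (between the pads) lies 8 mm behind it; z points along the fingers, y is the line along which they close (so a half turn about z gives the same grasp; the last joint's range is limited). The gripper opens to 91 mm and grips with 3 to 60 N. Pads are 32 mm wide; open, the fingers measure 118 mm over their backs; the gripper's body (76 mm by 178 mm) begins 60 mm behind the grasp point.
Start: joints at [-67.38, 18.312, 89.639, -0, 72.044, -1.146], TCP at [231.733, -526.252, 224.976] pointing down, gripper open.
Joint ranges: [-177.97, 177.97], [-48.28, 115.42], [12.27, 149.76], [-77.06, 257.06], [2.81, 150.46], [-146.56, 146.56]. Speed limits (degrees/s): [147.25, 147.25, 180, 180, 180, 180].

INTERFACE

Orientations are given as [roll, pitch, yaw] about the fixed x, y, z axes, in that order (R = Rz(yaw) Ry(pitch) Rx(roll)).
In Python, from rig import ctrl, viewer, workorder gives the robot as it stands.
- The arm moves only by the shell command python3 -m inch 'ROWS' [OPENING] [FORCE]. ROWS is a JSON object of lists of equal length, an entry for each row: "travel": the shift along the tool's x, y, z in m, a list of three; "angular": the turn, a rotation vector about the tool's x, y, z in rad, a list of three. A call has 1 to 20 rows; each row is the pose to reach, as a shift and turn from the pose commanded when the call began, along the tool's axes at that moment; what a row does not reach only later rows make up. A row lasts 1/10 s, in which the tool goes at most 50 mm and 8.59 degrees, less where a joint would pass 70% of its speed; a pose out of reach is approached as far as the arm can. A call with a gripper value outside its range is refused whole. OPENING is the finger opening in m, from 0 to 0.0912, set as the call begins (- or left out, the last holds). The fingers move at their own pace and stop on an object; FORCE is the grip in N (left out, the last holds). Time passes only in rows, so rows that repeat a pose let the fingers close. It gives the time, the measured TCP pose, the force, the opening and the grip force at its end, in the units of the state.
- ctrl.read_state(): the state, without advancing time (a new reading comes with each control period).
- viewer.grab_frame(name): name is "scene" or "side" or "wrist"; returns (picture, depth): 480x640x3 uint8, red, green, blue; 480x640 float32, mm along the optical axis (not along the pixel's ray), 0 where there is no reading.
- viewer.calibration(name): a dict with "vertical_fov" (degrees; the focal length in pixels is half the picture's height over the tangent of half this angle, whatever the lens; pixels are square), "cx", "cy" (the principal point, pixels), "origin" and "orientation" of the camera in the world. Camera axes: x right, y down, z forward; pixel columns grow to the right and rows downward; lengths in mm; the calibration is good to about 2 mm. A picture is of the moment at which its call begins: read the wrist's pose just before it. calibration takes no time and is no camera call; for the wrist camera it gives the pose at the moment of the call.
- workorder.hand_in(): hands the job in; it is judged then, once.
The state is a dict: "clock": time; "qpos": joint angles; "joint_vel": joint speeds; "tau": joint torques, N m; "ee_pos": TCP position; "tcp_rot": TCP orientation; "contact_force": force on the tool from outside, world axes, zero at the start; "moment": the same for the moment, N m; "width": finger opening in mm; "finger_force": force on a finger pad.
Only numpy, scipy, OpenCV 4.12 (cv2) and the standard library are available. Lean on these libraries where they do the work, as an engineer would, in place of code of your own. Each camera call takes 0.05 s, during which the arm holds its last target. There are 200 camera calls.

## Working session

There is one attempt and no reset: what is moved stays moved. The work goes in short steps, Python scripts to look and compute and a shell command to move; the robot and the scene stay as the last step left them, time stands still between calls to the robot, and variables do not carry over. Pictures are saved under pics/ and viewed, at most 14 in all, crops included, and the job is handed in when it is done.

```bash
ls; mkdir -p pics; python3 - <<'E'
from rig import ctrl, viewer
import cv2, numpy as np
print(ctrl.read_state())
for n in ("scene","side","wrist"):
    c=viewer.calibration(n); print(n,c)
    p,d=viewer.grab_frame(n); np.savez(f"pics/{n}0.npz",p=p,d=d); cv2.imwrite(f"pics/{n}0.png",p[:,:,::-1])
E
```

```text
pics
{'clock': 0.0, 'qpos': array([-6.73798920e+01,  1.83523075e+01,  8.97060765e+01, -1.23066443e-03,
        7.20427659e+01, -1.14734383e+00]), 'joint_vel': array([-0.0421878 ,  0.03854546, -0.01764804,  0.02682757,  0.023432  ,
       -0.09705695]), 'tau': array([ 2.06383957e-03, -4.12465417e+01, -2.31970632e+01,  7.27993716e-02,
        4.54833987e-02, -1.42139929e-04]), 'ee_pos': array([ 231.53759179, -525.80113365,  224.11580808]), 'tcp_rot': array([-1.79898847e+02, -8.55571734e-04,  2.37678315e+01]), 'contact_force': array([-0.28092331,  0.01477972, -0.00631408]), 'moment': array([-0.05923567, -0.03141982, -0.02846791]), 'finger_force': 0.0, 'width': 91.09879330726213}
scene {'vertical_fov': 49.95911321054609, 'cx': 316.8602174297324, 'cy': 238.73589989142266, 'origin': array([-351.06413995,  778.71986803,  630.29773623]), 'orientation': array([-113.13543349,   -1.02202825, -132.02244339])}
side {'vertical_fov': 52.62738971095341, 'cx': 318.7777243652971, 'cy': 233.5916526633458, 'origin': array([  541.73162296, -1104.25149808,   808.2697103 ]), 'orientation': array([-124.03507991,   -1.35579506,   -0.59091653])}
wrist {'vertical_fov': 61.4498482475152, 'cx': 313.4763145423443, 'cy': 233.3077310041305, 'origin': array([ 303.40559925, -494.88037786,  383.46549226]), 'orientation': array([ 1.64033016e+02,  7.38791264e-02, -6.62501512e+01])}
```

View pics/scene0.png

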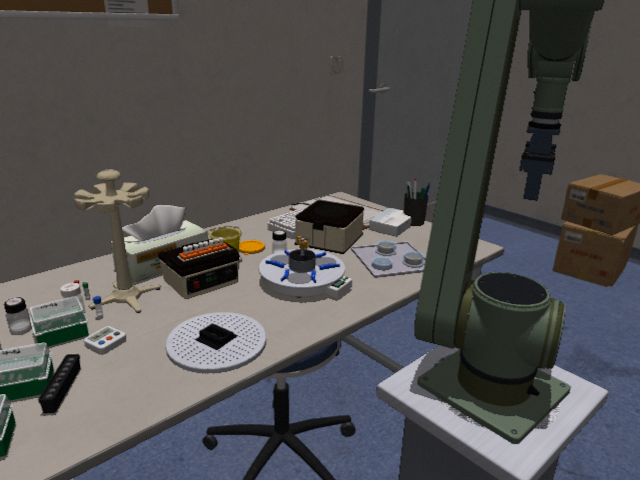

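View pics/side0.png

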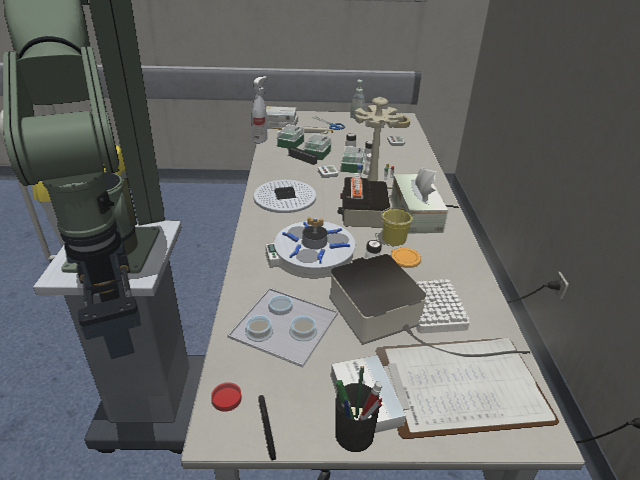

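The side view shows the sampler at (315,247), the cover at (285,195), and the tray with three round things at (280,304), (259,328) and (302,327). The red lid at (227,396) is not meant. The one at (280,304) looks lower, so it is probably the spare lid. Next I'll measure heights and enlarge.

```bash
cat > h.py <<'E'
from rig import ctrl, viewer
import cv2, numpy as np
from scipy.spatial.transform import Rotation as R
def cal(n):
    c=viewer.calibration(n); f=240/np.tan(np.radians(c["vertical_fov"]/2))
    return f,c["cx"],c["cy"],np.array(c["origin"]),R.from_euler("xyz",c["orientation"],degrees=True).as_matrix()
def grab(n,name=None):
    c=cal(n); p,d=viewer.grab_frame(n)
    if name: cv2.imwrite(f"pics/{name}.png",p[:,:,::-1])
    return p,d,c
def cloud(d,c):
    f,cx,cy,o,M=c; v,u=np.mgrid[:480,:640]
    P=np.stack([(u-cx)/f*d,(v-cy)/f*d,d],-1)@M.T+o; P[d<=0]=np.nan; return P
def ray(u,v,z,c):
    f,cx,cy,o,M=c; r=M@np.array([(u-cx)/f,(v-cy)/f,1]); return o+r*(z-o[2])/r[2]
def pix(X,c):
    f,cx,cy,o,M=c; q=M.T@(np.asarray(X)-o); return q[:2]/q[2]*f+np.array([cx,cy])
def local(X):
    "world offset of TCP->X in tool axes"
    s=ctrl.read_state(); T=R.from_euler("xyz",s["tcp_rot"],degrees=True); return T.inv().apply(np.asarray(X)-s["ee_pos"])
E
python3 - <<'E'
from h import *
p=np.load("pics/side0.npz");d=p["d"];p=p["p"];c=cal("side");P=cloud(d,c)
print("table z",np.nanmedian(P[370:380,280:300,2]))
for u,v in [(280,303),(259,326),(302,325),(284,345)]:
    print(u,v,np.round(P[v,u]),np.round(np.nanmedian(P[v-2:v+3,u-2:u+3].reshape(-1,3),0)))
hsv=cv2.cvtColor(p,cv2.COLOR_RGB2HSV)
def blob(m,lo=20):
    n,l,s,ce=cv2.connectedComponentsWithStats(m.astype(np.uint8))
    return [(np.round(ce[i]),s[i,4],np.round(np.nanmean(P[l==i],0))) for i in range(1,n) if s[i,4]>lo]
print("blue",*blob((hsv[...,0]>105)&(hsv[...,0]<130)&(hsv[...,1]>150)&(hsv[...,2]>80)),sep="\n")
print("brass",*blob((hsv[...,0]>8)&(hsv[...,0]<25)&(hsv[...,1]>120)),sep="\n")
cr=p[285:365,225:345]; cr2=p[180:280,245:365]
cv2.imwrite("pics/crop1.png",np.vstack([cv2.resize(x,None,fx=6.6 if 0 else 5,fy=5,interpolation=cv2.INTER_CUBIC)[:300 if 0 else None] for x in (cr,)])[:,:,::-1])
E
```

```text
table z 0.3802931277475068
280 303 [ 476. -231.   16.] [ 476. -232.   17.]
259 326 [ 434. -318.   25.] [ 434. -320.   27.]
302 325 [ 531. -315.   26.] [ 531. -317.   28.]
284 345 [ 492. -351.    1.] [ 492. -353.    4.]
blue
(array([296., 250.]), np.int32(22), array([511., -56.,  48.]))
brass
(array([356., 190.]), np.int32(75), array([684., 176., 105.]))
(array([406., 257.]), np.int32(447), array([813., -29.,   8.]))
(array([469., 430.]), np.int32(756), array([ 848., -560.,    4.]))
```

View pics/crop1.png

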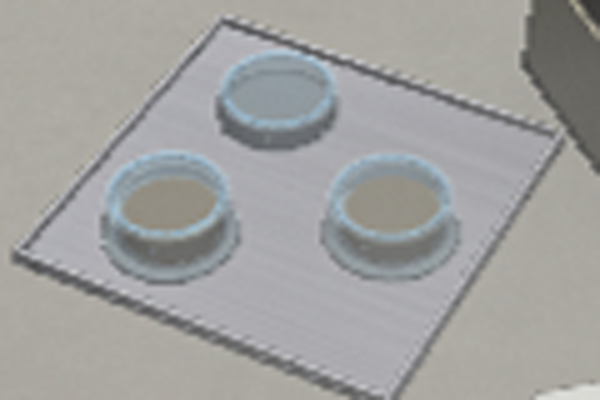

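Three candidates are on the tray. (259,327) and (302,327) have amber medium, and their tops at z≈27 make them lidded dishes, so they are the ones meant. (280,304) is clear and its top is at z≈17, so it's a lone spare lid and I leave it. The crop confirms this. Next I move the wrist camera over the work.

```bash
python3 -m inch '{"travel":[[0.46,-0.23,-0.15],[0.46,-0.23,-0.15],[0.46,-0.23,-0.15],[0.46,-0.23,-0.15],[0.46,-0.23,-0.15],[0.46,-0.23,-0.15],[0.46,-0.23,-0.15],[0.46,-0.23,-0.15],[0.46,-0.23,-0.15],[0.46,-0.23,-0.15],[0.46,-0.23,-0.15],[0.46,-0.23,-0.15],[0.46,-0.23,-0.15],[0.46,-0.23,-0.15],[0.46,-0.23,-0.15],[0.46,-0.23,-0.15]],"angular":[[0,0,0],[0,0,0],[0,0,0],[0,0,0],[0,0,0],[0,0,0],[0,0,0],[0,0,0],[0,0,0],[0,0,0],[0,0,0],[0,0,0],[0,0,0],[0,0,0],[0,0,0],[0,0,0]]}' 0.08 20
python3 - <<'E'
from h import *
p,d,c=grab("wrist","w1"); np.savez("pics/w1.npz",p=p,d=d); np.save("pics/w1c.npy",np.array(c,dtype=object),allow_pickle=True)
print(c[3],c[4][:,2])
E
```

```text
clock: 1.75
ee_pos: [559.3, -131.3, 374.9]
tcp_rot: [-180.0, 0.0, 23.7]
contact_force: [-0.2, 1.1, -0.1]
width: 80.1
finger_force: 0.0
[ 631.19565578 -100.19746746  534.08182069] [-0.25225058 -0.11071819 -0.96130699]
```

View pics/w1.png

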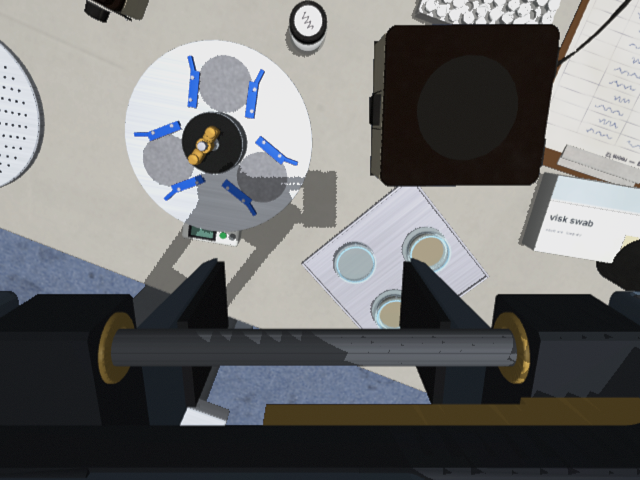

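The wrist view shows the boss at (213,142) and the brass wing nut at (205,145). The stations are at (224,83), (166,160) and (262,178). On the tray, the spare lid is at (354,263) and the dishes are at (427,250) and (393,312).

```bash
python3 - <<'E'
from h import *
a=np.load("pics/w1.npz");p=a["p"];d=a["d"];c=tuple(np.load("pics/w1c.npy",allow_pickle=True));P=cloud(d,c)
hsv=cv2.cvtColor(p,cv2.COLOR_RGB2HSV)
def blobs(m,lo,z):
    n,l,s,ce=cv2.connectedComponentsWithStats(m.astype(np.uint8)); out=[]
    for i in range(1,n):
        if s[i,4]>lo: out.append((ray(*ce[i],z,c)[:2],s[i,4],ce[i],l==i))
    return out
roi=np.zeros((480,640),bool);roi[40:235,120:315]=1
b=blobs((hsv[...,0]>105)&(hsv[...,0]<125)&(hsv[...,1]>150)&(hsv[...,2]>60)&roi,60,48)
pts=np.array([x[0] for x in b]); print("rails",np.round(pts,1),[x[1] for x in b]); C=pts.mean(0); print("axis rails",C)
br=(hsv[...,0]>12)&(hsv[...,0]<28)&(hsv[...,1]>120)&roi
for x in blobs(br,30,115):
    q=np.argwhere(x[3])[:,::-1]; W=np.array([ray(u,v,115,c)[:2] for u,v in q]); w,v=np.linalg.eigh(np.cov(W.T)); print("nut",x[0],x[1],"z",np.nanpercentile(P[x[3]][:,2],[10,50,90]),"axis deg",np.degrees(np.arctan2(v[1,1],v[0,1])))
k=(hsv[...,2]<60)&roi; k[:105]=0;k[180:]=0;k[:,:175]=0;k[:,250:]=0
for x in blobs(k,500,74): print("gasket",x[0],x[1],x[2])
ang=np.degrees(np.arctan2(*(pts-C).T[::-1])); print("rail ang",np.round(ang),"r",np.round(np.linalg.norm(pts-C,axis=1)))
# plate edge from depth
m=(abs(P[...,2]-40)<4)&roi; q=np.argwhere(m)[:,::-1]; cc,r=cv2.minEnclosingCircle(P[m][:,:2].astype(np.float32)); print("plate",cc,r)
# console
for u,v in [(222,232),(200,235),(240,240)]: print("console",P[v,u])
# dishes
for nm,(u0,v0),z in [("spare",(354,263),17),("D1",(427,250),27),("D2",(393,312),27)]:
    m=np.zeros((480,640),bool);m[v0-40:v0+40,u0-40:u0+40]=1; m&=(P[...,2]>z-4)&(P[...,2]<z+4)
    print(nm,cv2.minEnclosingCircle(P[m][:,:2].astype(np.float32)),np.round(ray(u0,v0,z,c)))
# floor
a=np.load("pics/side0.npz");P=cloud(a["d"],cal("side"));
for nm,(u0,v0),z in [("spare",(280,304),17),("D1",(302,325),27),("D2",(259,326),27)]:
    m=np.zeros((480,640),bool);m[v0-18:v0+18,u0-20:u0+20]=1; m&=(P[...,2]>z-3)&(P[...,2]<z+4)
    print("side",nm,cv2.minEnclosingCircle(P[m][:,:2].astype(np.float32)))
m=np.zeros((480,640),bool);m[175:215,245:325]=1;m&=(P[...,2]>7)&(P[...,2]<16)
print("cover",cv2.minEnclosingCircle(P[m][:,:2].astype(np.float32)))
m=np.zeros((480,640),bool);m[175:215,260:310]=1;m&=(P[...,2]>21)&(P[...,2]<35)
print("hub",cv2.minAreaRect(P[m][:,:2].astype(np.float32)),m.sum())
E
```

```text
rails [[610.2  39.3]
 [625.6 -26.6]
 [545.7  57.2]
 [576.6 -72.4]
 [497.   10.9]
 [511.8 -53.6]] [np.int32(344), np.int32(336), np.int32(296), np.int32(291), np.int32(266), np.int32(270)]
axis rails [561.1473776   -7.54518538]
nut [562.21297615  -9.17396233] 510 z [100.81644847 112.16117708 117.57745808] axis deg 166.65562373072507
gasket [562.84313156  -9.17185282] 2156 [213.83441558 141.9744898 ]
rail ang [  44.  -17.  103.  -77.  164. -137.] r [68. 67. 67. 67. 67. 67.]
plate (580.0454711914062, -15.602840423583984) 133.37615966796875
console [452.72340754 -48.78068664  29.40422888]
console [437.97897235 -24.16888259  30.86434468]
console [ 4.41603005e+02 -7.25471495e+01  3.16502332e-01]
spare ((472.6817626953125, -249.1797332763672), 49.82366943359375) [ 479. -227.   17.]
D1 ((533.7696533203125, -310.58551025390625), 29.200923919677734) [ 537. -305.   27.]
D2 ((434.0928955078125, -300.4271240234375), 27.211706161499023) [ 439. -305.   27.]
side spare ((478.28857421875, -231.681884765625), 31.242633819580078)
side D1 ((530.3316040039062, -312.9075622558594), 30.75181770324707)
side D2 ((431.6546630859375, -313.2610168457031), 30.942556381225586)
cover ((498.5903625488281, 337.1891174316406), 151.077880859375)
hub ((460.3123779296875, 310.0574035644531), (63.43673324584961, 50.09491729736328), 16.481056213378906) 108
```

```bash
python3 -m inch '{"travel":[[-0.097,0.154,0.245],[-0.097,0.154,0.245],[-0.097,0.154,0.245],[-0.097,0.154,0.245],[-0.097,0.154,0.245],[-0.097,0.154,0.245],[-0.097,0.154,0.245],[-0.097,0.154,0.245],[-0.097,0.154,0.245],[-0.097,0.154,0.245],[-0.097,0.154,0.245]],"angular":[[0,0,-0.86],[0,0,-0.86],[0,0,-0.86],[0,0,-0.86],[0,0,-0.86],[0,0,-0.86],[0,0,-0.86],[0,0,-0.86],[0,0,-0.86],[0,0,-0.86],[0,0,-0.86]]}' 0.085 15
python3 - <<'E'
from h import *
p,d,c=grab("wrist","w2"); P=cloud(d,c); s=ctrl.read_state(); print(s["ee_pos"],s["tcp_rot"])
m=(P[...,2]>22)&(P[...,2]<31)&(np.hypot(P[...,0]-532,P[...,1]+311)<45)
print(m.sum(),cv2.minEnclosingCircle(P[m][:,:2].astype(np.float32)))
m=(P[...,2]>22)&(P[...,2]<31)&(np.hypot(P[...,0]-433,P[...,1]+309)<45)
print(m.sum(),cv2.minEnclosingCircle(P[m][:,:2].astype(np.float32)) if m.sum() else 0)
E
```

```text
clock: 2.9
ee_pos: [534.4, -309.9, 131.8]
tcp_rot: [179.8, 0.0, 73.1]
contact_force: [0.3, -0.6, -0.1]
width: 84.6
finger_force: 0.0
[ 534.14448442 -309.93212713  131.54277369] [1.79847746e+02 3.67755428e-02 7.30930917e+01]
5417 ((533.3514404296875, -310.8989562988281), 29.1984806060791)
2981 ((433.04510498046875, -310.2261047363281), 29.280929565429688)
```

View pics/w2.png

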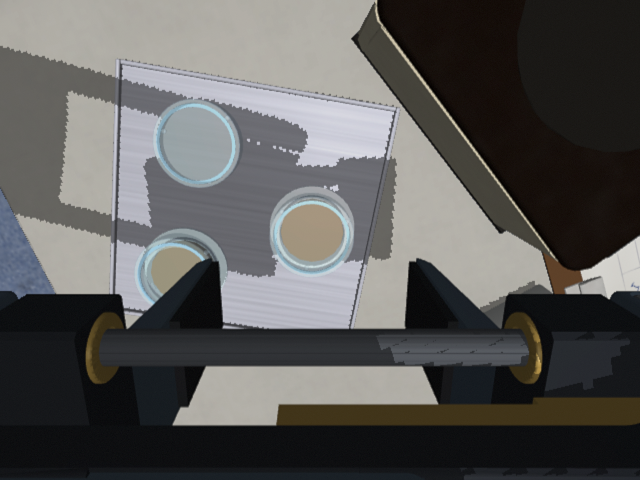

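It shows D1 centred between the fingers at (312,235), with D2 at (180,272) and the spare at (197,142). I'll go down and grip D1's lid.

```bash
python3 -m inch '{"travel":[[-0.001,-0.001,0.05],[-0.001,-0.001,0.09],[-0.001,-0.001,0.107],[-0.001,-0.001,0.107],[-0.001,-0.001,0.107]],"angular":[[0,0,0],[0,0,0],[0,0,0],[0,0,0],[0,0,0]]}' 0.085 15
python3 -m inch '{"travel":[[0,0,0],[0,0,0],[0,0,0],[0,0,0],[0,0,0],[0,0,0]],"angular":[[0,0,0],[0,0,0],[0,0,0],[0,0,0],[0,0,0],[0,0,0]]}' 0.05 15
python3 -m inch '{"travel":[[0,0,-0.03],[0,0,-0.07],[0,0,-0.09],[0,0,-0.09]],"angular":[[0,0,0],[0,0,0],[0,0,0],[0,0,0]]}'
```

```text
clock: 3.45
ee_pos: [532.6, -310.9, 23.4]
tcp_rot: [180.0, 0.0, 73.1]
contact_force: [-0.3, -0.6, -0.1]
width: 85.1
finger_force: 0.0
clock: 4.05
ee_pos: [532.3, -311.2, 23.5]
tcp_rot: [180.0, 0.0, 73.0]
contact_force: [-0.1, 0.3, 4.4]
width: 59.2
finger_force: 15.0
clock: 4.45
ee_pos: [533.8, -312.2, 116.1]
tcp_rot: [179.6, 0.1, 73.0]
contact_force: [-0.1, 0.4, -0.7]
width: 59.1
finger_force: 15.0
```

```bash
python3 -m inch '{"travel":[[0.045,-0.014,0],[0.09,-0.028,0],[0.135,-0.042,0],[0.18,-0.056,0],[0.201,-0.061,0],[0.201,-0.061,0],[0.201,-0.061,0]],"angular":[[0,0,-0.007],[0,0,-0.007],[0,0,-0.007],[0,0,-0.007],[0,0,-0.007],[0,0,-0.007],[0,0,-0.007]]}'
cat > samp.py <<'E'
from h import *
from scipy.optimize import least_squares
def rails(p,c,ax=(562,-8.5)):
    hsv=cv2.cvtColor(p,cv2.COLOR_RGB2HSV); m=((hsv[...,0]>105)&(hsv[...,0]<125)&(hsv[...,1]>150)&(hsv[...,2]>50)).astype(np.uint8)
    n,l,s,ce=cv2.connectedComponentsWithStats(m); out=[]
    for i in range(1,n):
        X=ray(*ce[i],48,c)[:2]
        if s[i,4]>150 and np.hypot(*(X-ax))<90: out.append((X,s[i,4],ce[i]))
    return out
def fit(pts,r=67.2,half=30.3):
    "fit axis and yaw from rail centroids at r, +-half deg-angle from the station lines"
    pts=np.array(pts)
    def f(q):
        a=np.degrees(np.arctan2(pts[:,1]-q[1],pts[:,0]-q[0]))-q[2]; a=(a+60)%120-60
        t=np.sign(a)*half; k=np.round((np.degrees(np.arctan2(pts[:,1]-q[1],pts[:,0]-q[0]))-q[2]-t)/120)*120
        A=np.radians(k+t+q[2]); return np.r_[pts[:,0]-q[0]-r*np.cos(A),pts[:,1]-q[1]-r*np.sin(A)]
    s=least_squares(f,[562,-8.5,13.4]); return s.x,np.sqrt(np.mean(s.fun**2))
E
python3 - <<'E'
from samp import *
p,d,c=grab("wrist","w3"); s=ctrl.read_state(); print(s["ee_pos"],s["tcp_rot"],s["width"],s["finger_force"])
b=rails(p,c)
for x in b: print(np.round(x[0],1),x[1],np.round(x[2]))
print(fit([x[0] for x in b]))
E
```

```text
clock: 5.15
ee_pos: [531.8, -100.9, 111.8]
tcp_rot: [-179.9, 0.0, 73.5]
contact_force: [0.2, 0.4, -0.2]
width: 58.7
finger_force: 15.0
[ 531.94843172 -101.57261873  112.0237417 ] [-1.79922880e+02  3.89572479e-02  7.34391429e+01] 58.68091575690345 14.999861363321543
[495.9  11.8] 1711 [184.  77.]
[624.5 -26.2] 1706 [444.  77.]
[511.9 -51.9] 1374 [253. 186.]
[576.1 -71.2] 1369 [374. 186.]
(array([560.39268134,  -6.41317481,  13.44649729]), np.float64(0.38563268674264495))
```

View pics/w3.png

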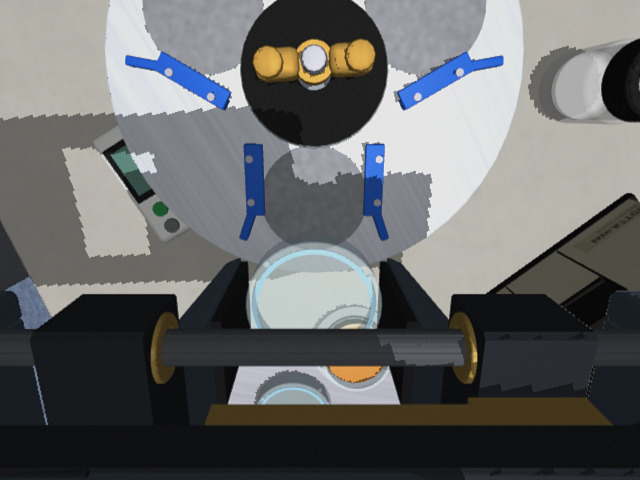

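It shows the dish in hand at (315,295), in line with the station rails at columns 253 and 374, at the mouth. I'll lower it.

```bash
python3 -m inch '{"travel":[[0,0,0.03],[0,0,0.044],[0,0,0.049],[0,0,0.05],[0,0,0.05]],"angular":[[0,0,0],[0,0,0],[0,0,0],[0,0,0],[0,0,0]]}'; python3 -m inch '{"travel":[[0,0,0.001],[0,0,0.001]],"angular":[[0,0,0],[0,0,0]]}'
```

```text
clock: 5.7
ee_pos: [532.8, -101.8, 63.3]
tcp_rot: [179.9, 0.0, 73.4]
contact_force: [0.5, 0.5, -0.3]
width: 58.6
finger_force: 15.0
clock: 5.9
ee_pos: [532.8, -101.2, 62.6]
tcp_rot: [179.9, -0.0, 73.4]
contact_force: [0.1, 0.1, -0.6]
width: 58.9
finger_force: 15.0
```

```bash
for i in 1 2; do python3 -m inch '{"travel":[[0,0,0.001],[0,0,0.001]],"angular":[[0,0,0],[0,0,0]]}' | grep -E "ee_pos|contact"; done
```

```text
ee_pos: [532.4, -101.0, 61.1]
contact_force: [0.7, -0.3, -0.4]
ee_pos: [532.3, -101.0, 59.9]
contact_force: [-0.2, 0.2, 0.1]
```

```bash
python3 -m inch '{"travel":[[0,0,0.0007],[0,0,0.0007]],"angular":[[0,0,0],[0,0,0]]}' | grep -E "ee_pos|contact"; python3 - <<'E'
from rig import ctrl
print([ (ctrl.read_state()["ee_pos"][2],ctrl.read_state()["contact_force"][2]) for i in range(4)])
E
```

```text
ee_pos: [532.3, -101.0, 59.1]
contact_force: [-0.9, 0.1, -0.3]
[(np.float64(59.143368699448814), np.float64(-0.3100536657072371)), (np.float64(59.143368699448814), np.float64(-0.3100536657072371)), (np.float64(59.143368699448814), np.float64(-0.3100536657072371)), (np.float64(59.143368699448814), np.float64(-0.3100536657072371))]
```

```bash
python3 - <<'E'
from h import *
p,d,c=grab("wrist","w4"); P=cloud(d,c)
m=(np.hypot(P[...,0]-532.3,P[...,1]+101)<24)&(np.arange(480)[:,None]<322)
print(m.sum(),np.nanpercentile(P[m][:,2],[5,25,50,75,90,95,99]))
m=np.zeros((480,640),bool);m[190:230,150:220]=1
print(np.nanpercentile(P[m][:,2],[5,50,95]))
a,d,c=grab("side"); cv2.imwrite("pics/s4.png",cv2.resize(a[215:285,265:365],None,fx=7,fy=7,interpolation=cv2.INTER_CUBIC)[:,:,::-1])
E
```

```text
6251 [61.20424475 61.79129492 62.17065418 62.58676569 62.93864301 63.13650078
 63.51435799]
[38.4392927  39.47526281 40.49088041]
```

View pics/w4.png

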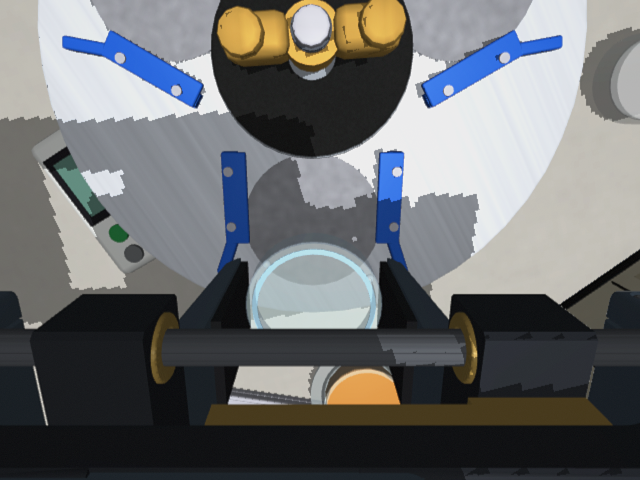

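The lid in hand shows no amber through it, and an open amber dish is visible below at (363,390). The lid has parted from its dish, so I'll look at the tray from the side.

```bash
python3 - <<'E'
from h import *
a,d,c=grab("side"); P=cloud(d,c); cv2.imwrite("pics/s5.png",cv2.resize(a[210:380,220:380],None,fx=3.5,fy=3.5,interpolation=cv2.INTER_CUBIC)[:,:,::-1])
hsv=cv2.cvtColor(a,cv2.COLOR_RGB2HSV)
E
```

```text
(no output)
```

View pics/s5.png

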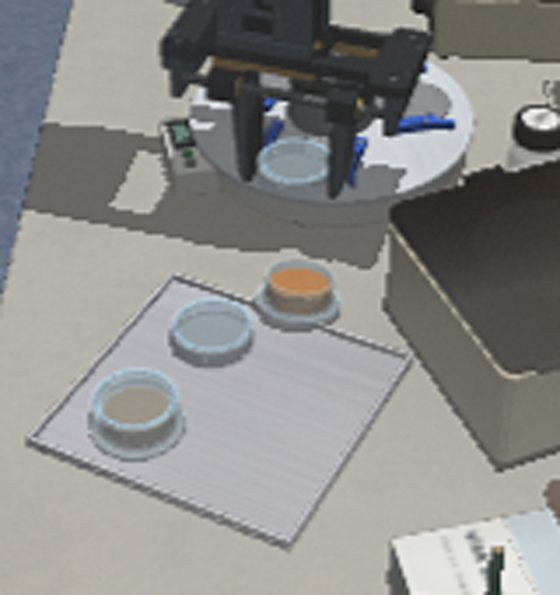

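Dish 1 dropped off in mid-carry. It stands upright at the tray's far rim (pixel ≈(305,292)), open. I was too brisk, so later carries will be gentler. I'll put the lid back down on the tray where dish 1 was, then pick the open dish up by its wall.

```bash
python3 -m inch '{"travel":[[0,0,-0.04],[0,0,-0.07],[-0.02,0.006,-0.07],[-0.06,0.018,-0.07],[-0.1,0.03,-0.07],[-0.14,0.041,-0.07],[-0.18,0.053,-0.06],[-0.204,0.06,-0.03],[-0.204,0.06,0.01],[-0.204,0.06,0.035],[-0.204,0.06,0.0435],[-0.204,0.06,0.0435],[-0.204,0.06,0.0435]],"angular":[[0,0,0],[0,0,0],[0,0,0],[0,0,0],[0,0,0],[0,0,0],[0,0,0],[0,0,0],[0,0,0],[0,0,0],[0,0,0],[0,0,0],[0,0,0]]}'
python3 - <<'E'
from h import *
a,d,c=grab("side"); P=cloud(d,c); hsv=cv2.cvtColor(a,cv2.COLOR_RGB2HSV)
m=(hsv[...,0]>5)&(hsv[...,0]<18)&(hsv[...,1]>120); m[:275]=0;m[305:]=0;m[:,:285]=0;m[:,325:]=0
A=P[m]; print(m.sum(),np.nanmedian(A,0),cv2.minEnclosingCircle(A[:,:2].astype(np.float32)))
q=np.linalg.lstsq(np.c_[A[:,:2]-A[:,:2].mean(0),np.ones(len(A))],A[:,2],rcond=None)[0]; print("tilt",q)
E
```

```text
clock: 7.95
ee_pos: [532.2, -313.8, 16.4]
tcp_rot: [179.9, 0.0, 73.4]
contact_force: [0.8, 1.0, 0.6]
width: 58.7
finger_force: 15.0
0 [nan nan nan] ((0.0, 0.0), 0.0)
tilt [0. 0. 0.]
  return np.nanmean(a, axis, out=out, keepdims=keepdims)
<stdin>:5: RuntimeWarning: Mean of empty slice.
  ret = um.true_divide(
```

```bash
python3 -m inch '{"travel":[[0,0,0.001],[0,0,0.001]],"angular":[[0,0,0],[0,0,0]]}'|grep contact
python3 -m inch '{"travel":[[0,0,0],[0,0,0],[0,0,0],[0,0,-0.03],[0,0,-0.07],[0,0,-0.115],[0,0,-0.115],[0,0,-0.115]],"angular":[[0,0,0],[0,0,0],[0,0,0],[0,0,0],[0,0,0],[0,0,0],[0,0,0],[0,0,0]]}' 0.08
python3 - <<'E'
from h import *
for n in ("wrist","side"):
    a,d,c=grab(n,n+"6"); P=cloud(d,c); hsv=cv2.cvtColor(a,cv2.COLOR_RGB2HSV)
    m=(hsv[...,0]>5)&(hsv[...,0]<18)&(hsv[...,1]>120)&(np.hypot(P[...,0]-532,P[...,1]+210)<60)
    A=P[m]; print(n,m.sum())
    if m.sum()<10: continue
    print(np.nanmedian(A,0),cv2.minEnclosingCircle(A[:,:2].astype(np.float32)))
    q=np.linalg.lstsq(np.c_[A[:,:2]-A[:,:2].mean(0),np.ones(len(A))],A[:,2],rcond=None)[0]; print("tilt",q)
E
```

```text
contact_force: [-0.3, -0.8, 0.1]
clock: 9.0
ee_pos: [532.3, -313.9, 131.1]
tcp_rot: [179.8, 0.0, 73.4]
contact_force: [0.3, 0.6, -1.8]
width: 79.6
finger_force: 0.0
wrist 3961
[ 537.38040515 -188.36617852   19.15728592] ((537.3255615234375, -188.5725860595703), 22.025880813598633)
tilt [-0.07974961 -0.16204191 19.16942611]
side 77
[ 535.74039018 -185.45209752   19.67421298] ((536.845703125, -186.42861938476562), 20.384416580200195)
tilt [-0.08910441 -0.18829636 19.64685162]
```

View pics/wrist6.png

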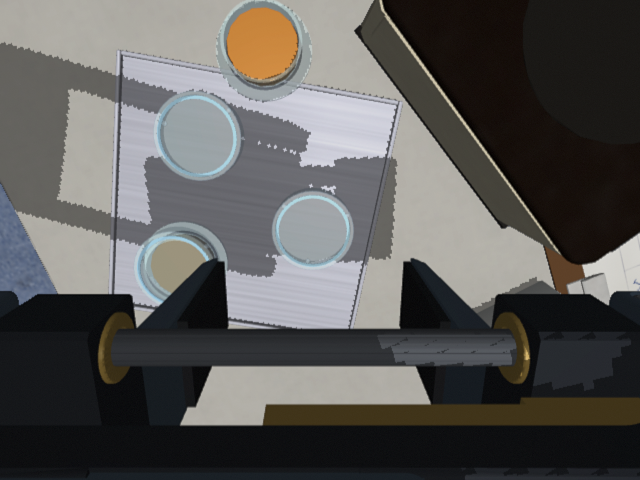

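It shows the lid set down at (313,230), the spare at (198,136), D2 at (180,268), and the open dish at (263,43), leaning about 10° on the tray rim. I'll grip it by its wall with the tool tilted to match.

```bash
python3 - <<'E'
from h import *
s=ctrl.read_state(); T0=R.from_euler("xyz",[180,0,73.43],degrees=True); p0=np.array([532.3,-314,130.3])
n=np.array([.08,.165,1]);n/=np.linalg.norm(n); z=-n
y=np.array([np.cos(np.radians(-26)),np.sin(np.radians(-26)),0]); y-=z*(y@z); y/=np.linalg.norm(y); x=np.cross(y,z)
T=R.from_matrix(np.c_[x,y,z]); print(T.as_euler("xyz",degrees=True))
X=np.array([537.7,-187.1,25.8])
for b in (70,0): print(b,np.round(T0.inv().apply(X+b*n-p0),1))
print("rv",(T0.inv()*T).as_rotvec())
p,d,c=grab("wrist"); P=cloud(d,c); m=(P[...,0]>560)&(P[...,2]>40); print("box top",np.nanpercentile(P[m][:,2],[50,95]),P[20:40:4,350:372:4,:].reshape(-1,3)[:12].round())
E
```

```text
[179.97589561  10.39092965  64.        ]
70 [135.6 -29.   35.6]
0 [123.2 -31.  104.5]
rv [ 0.01450555 -0.18098035  0.16409465]
box top [ 99.74927958 234.93927702] [[ 593. -187.   -0.]
 [ 596. -188.   -1.]
 [ 598. -189.    1.]
 [ 600. -190.    1.]
 [ 603. -190.    0.]
 [ 598. -198.   42.]
 [ 592. -190.    1.]
 [ 595. -190.   -0.]
 [ 598. -191.   -1.]
 [ 600. -192.    1.]
 [ 600. -195.   17.]
 [ 599. -199.   36.]]
```

The box (corner at (599,-197), about 100 mm high) would hit the gripper body at that yaw, so I'll close along the slope direction instead (yaw 154).

```bash
python3 - <<'E'
from h import *
T0=R.from_euler("xyz",[180,0,73.43],degrees=True); p0=np.array([532.3,-314,130.3])
n=np.array([.08,.165,1]);n/=np.linalg.norm(n); z=-n
y=np.array([np.cos(np.radians(64)),np.sin(np.radians(64)),0]); y-=z*(y@z); y/=np.linalg.norm(y); x=np.cross(y,z)
T=R.from_matrix(np.c_[x,y,z]); print(T.as_euler("xyz",degrees=True))
X=np.array([537.7,-187.1,25.8])
for b in (90,): print(b,np.round(T0.inv().apply(X+b*n-p0),1))
print("rv",(T0.inv()*T).as_rotvec(), "back",T.inv().apply([0,0,60]), "straighten",(T.inv()*R.from_euler("xyz",[180,0,73.43],degrees=True)).as_rotvec())
E
```

```text
[-1.69609071e+02  2.45062924e-02  1.54000000e+02]
90 [139.2 -28.4  16. ]
rv [ 0.15010749 -0.12784076 -1.40204393] back [-2.56629286e-02 -1.08218042e+01 -5.90159969e+01] straighten [-0.15010749  0.12784076  1.40204393]
```

```bash
python3 -m inch '{"travel":[[0.139,-0.028,0.0],[0.139,-0.028,0.0],[0.139,-0.028,0.0],[0.139,-0.028,0.0],[0.139,-0.028,0.016],[0.139,-0.028,0.016],[0.139,-0.028,0.016],[0.139,-0.028,0.016],[0.139,-0.028,0.016],[0.139,-0.028,0.016],[0.139,-0.028,0.016],[0.139,-0.028,0.016]],"angular":[[0.15,-0.128,-1.402],[0.15,-0.128,-1.402],[0.15,-0.128,-1.402],[0.15,-0.128,-1.402],[0.15,-0.128,-1.402],[0.15,-0.128,-1.402],[0.15,-0.128,-1.402],[0.15,-0.128,-1.402],[0.15,-0.128,-1.402],[0.15,-0.128,-1.402],[0.15,-0.128,-1.402],[0.15,-0.128,-1.402]]}' 0.065
python3 - <<'E'
from h import *
a,d,c=grab("wrist","w7"); P=cloud(d,c); hsv=cv2.cvtColor(a,cv2.COLOR_RGB2HSV)
m=(hsv[...,0]>5)&(hsv[...,0]<18)&(hsv[...,1]>120)&(np.hypot(P[...,0]-537,P[...,1]+188)<40)
A=P[m]; print(m.sum(),np.nanmedian(A,0),cv2.minEnclosingCircle(A[:,:2].astype(np.float32)))
q=np.linalg.lstsq(np.c_[A[:,:2]-A[:,:2].mean(0),np.ones(len(A))],A[:,2],rcond=None)[0]; print("tilt",q)
print("amber in tool",local(np.nanmedian(A,0)))
E
```

```text
clock: 10.35
ee_pos: [544.0, -172.3, 112.7]
tcp_rot: [-169.6, -0.1, 153.9]
contact_force: [-0.5, 0.1, -0.2]
width: 65.1
finger_force: 0.0
3147 [ 537.14725369 -188.93284135   19.2762603 ] ((537.3665771484375, -189.27288818359375), 21.670326232910156)
tilt [-0.07914786 -0.15781078 19.31505984]
amber in tool [-1.03879883 -0.71980245 95.35352108]
```

View pics/w7.png

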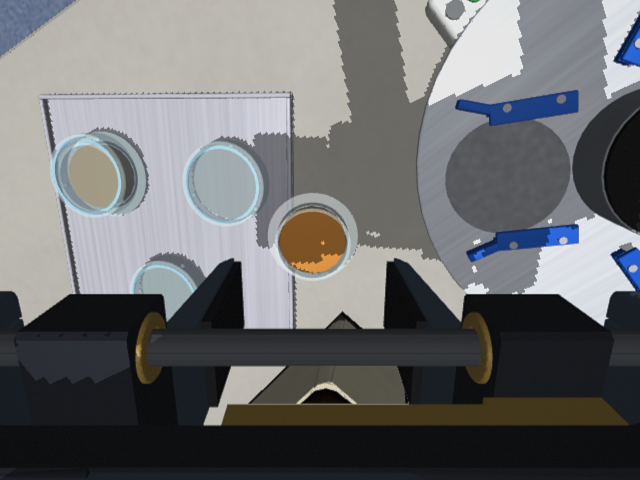

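It shows the tilted dish centred between the fingers at (312,242), with the box edge well behind. I'll advance and grip the wall.

```bash
python3 -m inch '{"travel":[[-0.001,-0.001,0.04],[-0.001,-0.001,0.07],[-0.001,-0.001,0.085],[-0.001,-0.001,0.089],[-0.001,-0.001,0.089]],"angular":[[0,0,0],[0,0,0],[0,0,0],[0,0,0],[0,0,0]]}' 0.065
python3 -m inch '{"travel":[[0,0,0],[0,0,0],[0,0,0],[0,0,0],[0,0,0]],"angular":[[0,0,0],[0,0,0],[0,0,0],[0,0,0],[0,0,0]]}' 0.04 15
python3 -m inch '{"travel":[[0,-0.001,-0.007],[0,-0.004,-0.02],[0,-0.008,-0.045],[0,-0.013,-0.07],[0,-0.016,-0.085],[0,-0.016,-0.088],[0,-0.016,-0.088],[0,-0.016,-0.088],[0,-0.016,-0.088],[0,-0.016,-0.088],[0,-0.016,-0.088],[0,-0.016,-0.088],[0,-0.016,-0.088],[0,-0.016,-0.088],[0,-0.016,-0.088],[0,-0.016,-0.088]],"angular":[[0,0,0],[0,0,0],[0,0,0],[0,0,0],[0,0,0],[-0.01,0.009,0.1],[-0.025,0.021,0.23],[-0.04,0.034,0.37],[-0.055,0.047,0.51],[-0.07,0.06,0.66],[-0.085,0.073,0.8],[-0.1,0.086,0.94],[-0.115,0.099,1.08],[-0.13,0.112,1.22],[-0.145,0.124,1.35],[-0.15,0.128,1.402]]}'
```

```text
clock: 10.9
ee_pos: [537.8, -188.4, 26.0]
tcp_rot: [-169.6, -0.0, 154.0]
contact_force: [0.3, -0.8, 0.4]
width: 64.9
finger_force: 0.0
clock: 11.4
ee_pos: [538.7, -188.3, 27.2]
tcp_rot: [-169.6, 0.2, 154.0]
contact_force: [0.9, -0.4, 2.7]
width: 48.9
finger_force: 1.5
clock: 13.0
ee_pos: [537.6, -188.3, 116.7]
tcp_rot: [180.0, -0.0, 73.2]
contact_force: [-0.1, -0.2, -0.5]
width: 48.6
finger_force: 15.0
```

```bash
python3 -m inch '{"travel":[[0.005,-0.002,0],[0.015,-0.006,0],[0.03,-0.011,0],[0.045,-0.017,0],[0.06,-0.022,0],[0.072,-0.027,0],[0.08,-0.03,0],[0.082,-0.03,0],[0.082,-0.03,0],[0.082,-0.03,0]],"angular":[[0,0,0],[0,0,0],[0,0,0],[0,0,0],[0,0,0],[0,0,0],[0,0,0],[0,0,0],[0,0,0],[0,0,0]]}'
python3 - <<'E'
from samp import *
p,d,c=grab("wrist","w8"); P=cloud(d,c); s=ctrl.read_state(); print(s["ee_pos"],s["tcp_rot"],s["width"])
b=rails(p,c)
for x in b: print(np.round(x[0],1),x[1],np.round(x[2]))
q,e=fit([x[0] for x in b]); print(q,e)
hsv=cv2.cvtColor(p,cv2.COLOR_RGB2HSV); m=(hsv[...,0]>5)&(hsv[...,0]<18)&(hsv[...,1]>120)&(np.hypot(P[...,0]-532,P[...,1]+101)<40)&(np.arange(480)[:,None]<325)
A=P[m];A=A[abs(A[:,2]-np.nanmedian(A[:,2]))<3]; print(len(A),np.nanmedian(A,0),"amber x tool range",(A-s["ee_pos"])@R.from_euler("z",73.4,degrees=True).as_matrix()[:,0].max() if 0 else "")
k=np.linalg.lstsq(np.c_[A[:,:2]-A[:,:2].mean(0),np.ones(len(A))],A[:,2],rcond=None)[0]; print("tilt",k)
u=np.array([np.cos(np.radians(-106.55)),np.sin(np.radians(-106.55))]);t=np.array([-u[1],u[0]])
mid=np.mean([x[0] for x in sorted(b,key=lambda x:-x[2][1])[:2]],0)
print("lateral tcp-mid",(s["ee_pos"][:2]-mid)@t,"r",(s["ee_pos"][:2]-q[:2])@u)
E
```

```text
clock: 14.0
ee_pos: [532.8, -101.3, 115.8]
tcp_rot: [180.0, 0.0, 73.4]
contact_force: [0.4, 0.0, 0.3]
width: 48.4
finger_force: 15.0
[ 532.74119957 -101.43273198  115.82700349] [1.79984625e+02 1.57713448e-02 7.34096485e+01] 48.65596743731493
[495.9  11.8] 1650 [184.  78.]
[624.5 -26.2] 1621 [439.  78.]
[576.2 -71.1] 1325 [371. 185.]
[511.8 -52. ] 1327 [252. 185.]
[560.39703397  -6.39687881  13.48561833] 0.3940213584169109
5831 [534.51052996 -98.49026822 107.72271769] amber x tool range 
tilt [3.83265227e-03 3.88270196e-03 1.07728419e+02]
lateral tcp-mid 0.5643509345083348 r 98.9764809622744
```

View pics/w8.png

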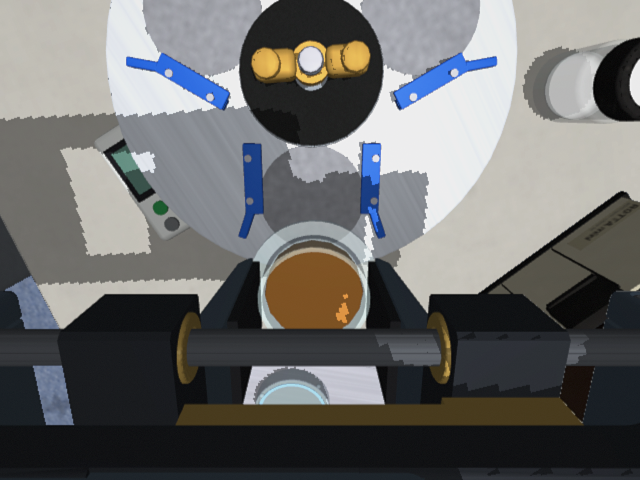

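The open dish is level in the fingers at (313,290) and in line with the station. I'll lower it gently.

```bash
python3 -m inch '{"travel":[[0,-0.0005,0.01],[0,-0.0005,0.025],[0,-0.0005,0.04],[0,-0.0005,0.048],[0,-0.0005,0.05],[0,-0.0005,0.05]],"angular":[[0,0,0],[0,0,0],[0,0,0],[0,0,0],[0,0,0],[0,0,0]]}' | grep -E "ee_pos|contact"
for i in 1 2 3 4; do python3 -m inch '{"travel":[[0,0,0.001],[0,0,0.001]],"angular":[[0,0,0],[0,0,0]]}' | grep -E "ee_pos|contact"; done
```

```text
ee_pos: [532.1, -100.9, 65.6]
contact_force: [0.3, -0.3, -0.5]
ee_pos: [532.5, -100.9, 65.3]
contact_force: [0.8, -0.2, -0.6]
ee_pos: [532.2, -100.8, 64.0]
contact_force: [-0.6, 0.2, -0.6]
ee_pos: [532.1, -100.8, 62.8]
contact_force: [0.7, -0.8, -0.5]
ee_pos: [532.3, -100.8, 62.2]
contact_force: [-1.0, 0.6, 3.1]
```

```bash
python3 -m inch '{"travel":[[0.004,0,0],[0.008,0,0],[0.012,0,0],[0.016,0,0],[0.02,0,0],[0.024,0,0],[0.027,0,0],[0.03,0,0],[0.03,0,0]],"angular":[[0,0,0],[0,0,0],[0,0,0],[0,0,0],[0,0,0],[0,0,0],[0,0,0],[0,0,0],[0,0,0]]}' | grep -E "ee_pos|contact"
for i in 1 2 3; do python3 -m inch '{"travel":[[0.001,0,0],[0.001,0,0]],"angular":[[0,0,0],[0,0,0]]}' | grep -E "ee_pos|contact|width"; done
```

```text
ee_pos: [541.2, -71.6, 62.2]
contact_force: [0.1, -1.0, 4.8]
ee_pos: [541.4, -70.9, 62.2]
contact_force: [0.2, -2.7, 5.2]
width: 48.0
ee_pos: [541.5, -70.5, 62.2]
contact_force: [-1.2, -4.5, 5.2]
width: 48.2
ee_pos: [541.6, -70.3, 62.2]
contact_force: [-1.1, -7.4, 5.7]
width: 48.8
```

```bash
python3 -m inch '{"travel":[[-0.001,0,0],[-0.001,0,0],[-0.001,0,0],[-0.001,0,0],[-0.001,0,-0.02],[-0.001,0,-0.06],[-0.04,0,-0.09],[-0.06,0,-0.09],[-0.06,0,-0.09]],"angular":[[0,0,0],[0,0,0],[0,0,0],[0,0,0],[0,0,0],[0,0,0],[0,0,0],[0,0,0],[0,0,0]]}' 0.066
cat > amber.py <<'E'
from samp import *
def amber(n="wrist",name=None):
    p,d,c=grab(n,name); P=cloud(d,c); hsv=cv2.cvtColor(p,cv2.COLOR_RGB2HSV)
    m=(hsv[...,0]>5)&(hsv[...,0]<20)&(hsv[...,1]>90)&(P[...,2]>35)&(P[...,2]<62)&(np.hypot(P[...,0]-560.5,P[...,1]+6.5)<125)&(np.arange(480)[:,None]<(325 if n=="wrist" else 480))
    k,l,s,ce=cv2.connectedComponentsWithStats(m.astype(np.uint8))
    for i in range(1,k):
        if s[i,4]>60:
            A=P[l==i].astype(np.float32); A=A[abs(A[:,2]-np.median(A[:,2]))<4]; (x,y),r=cv2.minEnclosingCircle(A[:,:2]); a=np.degrees(np.arctan2(y+6.5,x-560.5))
            g=np.linalg.lstsq(np.c_[A[:,:2]-A[:,:2].mean(0),np.ones(len(A))],A[:,2],rcond=None)[0]
            print("amber",round(x,1),round(y,1),"z",g[2].round(1),"R",round(r,1),"r",round(np.hypot(x-560.5,y+6.5),1),"ang",round(a,1),"tilt",g[:2].round(3))
    return p,d,c
E
python3 -c "
from amber import *
amber('wrist','w9')"
```

```text
clock: 17.85
ee_pos: [524.3, -128.3, 152.8]
tcp_rot: [179.9, 0.0, 73.3]
contact_force: [-0.7, 0.5, -0.7]
width: 65.8
finger_force: 0.0Traceback (most recent call last):
  File "<string>", line 3, in <module>
    amber('wrist','w9')
    ~~~~~^^^^^^^^^^^^^^
  File "amber.py", line 8, in amber
    A=P[l==i].astype(np.float32); A=A[abs(A[:,2]-np.median(A[:,2]))<4]; (x,y),r=cv2.minEnclosingCircle(A[:,:2]); a=np.degrees(np.arctan2(y+6.5,x-560.5))
                                                                                ~~~~~~~~~~~~~~~~~~~~~~^^^^^^^^^
cv2.error: OpenCV(4.12.0) /io/opencv/modules/imgproc/src/shapedescr.cpp:201: error: (-215:Assertion failed) count >= 0 && (depth == CV_32F || depth == CV_32S) in function 'minEnclosingCircle'
```

```bash
sed -i 's/minEnclosingCircle(A\[:,:2\])/minEnclosingCircle(A[:,:2].copy())/' amber.py; python3 -c "
from amber import *
p,d,c=amber('wrist','w9')
b=rails(p,c); print(fit([x[0] for x in b]))
print(ctrl.read_state()['ee_pos'])"
```

```text
amber 542.4 -69.3 z 54.1 R 22.1 r 65.3 ang -106.1 tilt [0.002 0.001]
(array([560.25150395,  -6.7627895 ,  13.4514735 ]), np.float64(0.2518323483307574))
[ 524.07193345 -126.29049246  151.41604629]
```

View pics/w9.png

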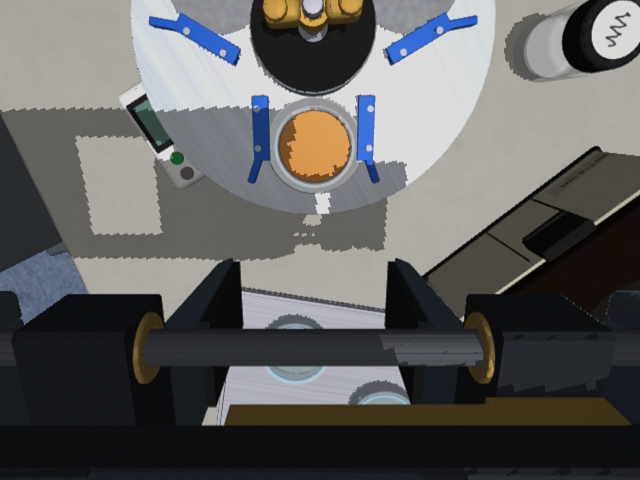

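The dish is home: centred at (314,146) between the rails at columns 260 and 366, level, r≈66. Next is D2.

```bash
python3 -m inch '{"travel":[[-0.202,-0.035,0.022],[-0.202,-0.035,0.022],[-0.202,-0.035,0.022],[-0.202,-0.035,0.022],[-0.202,-0.035,0.022],[-0.202,-0.035,0.022],[-0.202,-0.035,0.022],[-0.202,-0.035,0.022],[-0.202,-0.035,0.022],[-0.202,-0.035,0.022]],"angular":[[0,0,-1.048],[0,0,-1.048],[0,0,-1.048],[0,0,-1.048],[0,0,-1.048],[0,0,-1.048],[0,0,-1.048],[0,0,-1.048],[0,0,-1.048],[0,0,-1.048]]}' 0.075
python3 - <<'E'
from h import *
for i in range(2):
    p,d,c=grab("wrist"); s=ctrl.read_state(); print(s["ee_pos"],s["tcp_rot"])
P=cloud(d,c); m=(P[...,2]>22)&(P[...,2]<31)&(np.hypot(P[...,0]-433,P[...,1]+310)<40)&(np.arange(480)[:,None]<325)
print(m.sum(),cv2.minEnclosingCircle(P[m][:,:2].astype(np.float32)),np.nanmedian(P[m][:,2]))
E
```

```text
clock: 18.95
ee_pos: [433.6, -309.4, 129.2]
tcp_rot: [180.0, -0.1, 133.5]
contact_force: [-0.4, -0.1, -0.6]
width: 74.9
finger_force: 0.0
[ 433.5668159  -309.58266303  129.35189885] [ 1.79998642e+02 -5.53876567e-02  1.33476548e+02]
[ 433.51653121 -309.74032357  129.47916515] [-1.79999208e+02 -4.01110691e-02  1.33480515e+02]
5537 ((433.25433349609375, -310.87200927734375), 29.242090225219727) 26.63378587016433
```

```bash
python3 -m inch '{"travel":[[0,0.001,0.04],[0,0.001,0.08],[0,0.001,0.1],[0,0.001,0.105],[0,0.001,0.105],[0,0.001,0.105]],"angular":[[0,0,0],[0,0,0],[0,0,0],[0,0,0],[0,0,0],[0,0,0]]}' 0.075 20
python3 -m inch '{"travel":[[0,0,0],[0,0,0],[0,0,0],[0,0,0],[0,0,0],[0,0,0],[0,0,0],[0,0,0]],"angular":[[0,0,0],[0,0,0],[0,0,0],[0,0,0],[0,0,0],[0,0,0],[0,0,0],[0,0,0]]}' 0.05 20
python3 -m inch '{"travel":[[0,0,-0.001],[0,0,-0.003],[0,0,-0.006],[0,0,-0.01],[0,0,-0.016],[0,0,-0.023],[0,0,-0.031],[0,0,-0.04],[0,0,-0.05],[0,0,-0.06],[0,0,-0.068],[0,0,-0.075],[0,0,-0.079],[0,0,-0.081],[0,0,-0.081]],"angular":[[0,0,0],[0,0,0],[0,0,0],[0,0,0],[0,0,0],[0,0,0],[0,0,0],[0,0,0],[0,0,0],[0,0,0],[0,0,0],[0,0,0],[0,0,0],[0,0,0],[0,0,0]]}'
python3 - <<'E'
from h import *
p,d,c=grab("wrist","w10"); P=cloud(d,c); s=ctrl.read_state(); print(s["ee_pos"],s["finger_force"],s["width"]); cv2.imwrite("pics/w10c.png",p[150:400,150:500,::-1])
E
```

```text
clock: 19.65
ee_pos: [435.0, -310.2, 26.0]
tcp_rot: [180.0, 0.1, 133.5]
contact_force: [-0.3, 1.0, 0.6]
width: 75.1
finger_force: 0.0
clock: 20.45
ee_pos: [434.5, -310.1, 25.8]
tcp_rot: [180.0, 0.1, 133.5]
contact_force: [-0.7, 0.5, 6.5]
width: 57.8
finger_force: 20.0
clock: 21.95
ee_pos: [434.0, -309.6, 105.9]
tcp_rot: [-180.0, 0.0, 133.5]
contact_force: [0.5, 0.3, -1.4]
width: 58.1
finger_force: 20.0
[ 433.9200762  -309.53994866  105.66381267] 19.999641759786755 58.29824156979823
```

View pics/w10c.png

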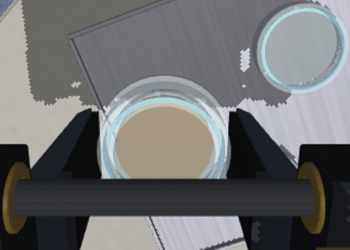

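The amber dish is under its lid in the fingers, centred. I'll carry it gently in two halves, checking that the dish is still held by depth and colour numbers.

```bash
cat > held.py <<'E'
from h import *
p,d,c=grab("wrist"); s=ctrl.read_state(); P=cloud(d,c); hsv=cv2.cvtColor(p,cv2.COLOR_RGB2HSV)
w=hsv[265:320,285:345].reshape(-1,3); print("mid patch hsv",np.median(w,0),"rel z",np.nanmedian(P[265:320,285:345,2])-s["ee_pos"][2],s["ee_pos"].round(1),s["width"],s["finger_force"],s["contact_force"].round(1))
E
python3 held.py; python3 -m inch '{"travel":[[0.001,0.002,0],[0.004,0.005,0],[0.007,0.009,0],[0.012,0.016,-0.001],[0.018,0.024,-0.002],[0.026,0.033,-0.003],[0.034,0.044,-0.004],[0.044,0.057,-0.006],[0.055,0.071,-0.008],[0.066,0.085,-0.01],[0.077,0.1,-0.012],[0.088,0.114,-0.013],[0.098,0.127,-0.014],[0.105,0.136,-0.015],[0.111,0.143,-0.015],[0.114,0.148,-0.015],[0.116,0.15,-0.015],[0.116,0.15,-0.015]],"angular":[[0,0,0],[0,0,0],[0,0,0],[0,0,0],[0,0,0],[0,0,0],[0,0,0],[0,0,0],[0,0,0],[0,0,0],[0,0,0],[0,0,0],[0,0,0],[0,0,0],[0,0,0],[0,0,0],[0,0,0],[0,0,0]]}'; python3 held.py
```

```text
mid patch hsv [ 19.  56. 165.] rel z 0.811757536463972 [ 433.8 -309.5  105.5] 58.29394390799937 19.999625058844686 [ 0.  -0.9 -0.6]
clock: 23.85
ee_pos: [463.0, -122.2, 120.8]
tcp_rot: [-180.0, 0.0, 133.5]
contact_force: [-0.8, 0.2, -0.6]
width: 57.9
finger_force: 20.0
mid patch hsv [ 19.  56. 170.] rel z 0.6658774517188562 [ 463.  -122.4  120.8] 58.37022525035577 19.999552017543465 [-0.3 -0.2 -1.2]
```

```bash
python3 -m inch '{"travel":[[0.001,0.002,0],[0.004,0.005,0],[0.007,0.009,0],[0.012,0.016,0],[0.018,0.024,0],[0.026,0.033,0],[0.034,0.044,0],[0.044,0.057,0],[0.055,0.071,0],[0.066,0.085,0],[0.077,0.1,0],[0.088,0.114,0],[0.098,0.127,0],[0.105,0.136,0],[0.111,0.143,0],[0.114,0.148,0],[0.116,0.15,0],[0.116,0.15,0]],"angular":[[0,0,0],[0,0,0],[0,0,0],[0,0,0],[0,0,0],[0,0,0],[0,0,0],[0,0,0],[0,0,0],[0,0,0],[0,0,0],[0,0,0],[0,0,0],[0,0,0],[0,0,0],[0,0,0],[0,0,0],[0,0,0]]}' >/dev/null; python3 held.py; python3 held.py
```

```text
mid patch hsv [ 19.  56. 171.] rel z 0.6462901327697494 [492.   64.9 120.8] 58.29877498960961 19.999640258029103 [-0.6  0.4 -0.6]
mid patch hsv [ 19.  55. 171.] rel z 0.624252658356724 [491.9  64.8 120.8] 57.77759714149461 19.99961023684591 [ 0.4  0.2 -1.2]
```

```bash
python3 -m inch '{"travel":[[0,0,0.002],[0,0,0.006],[0,0,0.013],[0,0,0.022],[0,0,0.032],[0,0,0.041],[0,0,0.048],[0,0,0.053],[0,0,0.055],[0,0,0.055]],"angular":[[0,0,0],[0,0,0],[0,0,0],[0,0,0],[0,0,0],[0,0,0],[0,0,0],[0,0,0],[0,0,0],[0,0,0]]}' | grep -E "ee_pos|contact"
for i in 1 2 3 ; do python3 -m inch '{"travel":[[0,0,0.001],[0,0,0.001]],"angular":[[0,0,0],[0,0,0]]}' | grep -E "ee_pos|contact"; done
```

```text
ee_pos: [492.0, 65.1, 65.6]
contact_force: [0.5, -0.9, -1.0]
ee_pos: [492.2, 65.2, 65.1]
contact_force: [-0.0, -0.0, -0.9]
ee_pos: [492.1, 65.1, 63.9]
contact_force: [0.2, -0.4, -1.2]
ee_pos: [492.2, 65.2, 62.9]
contact_force: [-0.2, 0.2, 0.4]
```

```bash
python3 -m inch '{"travel":[[0,0,0.0005],[0,0,0.0005],[-0.003,0,0.0005],[-0.007,0,0.0005],[-0.012,0,0.0005],[-0.017,0,0.0005],[-0.022,0,0.0005],[-0.026,0,0.0005],[-0.029,0,0.0005],[-0.031,0,0.0005],[-0.031,0,0.0005]],"angular":[[0,0,0],[0,0,0],[0,0,0],[0,0,0],[0,0,0],[0,0,0],[0,0,0],[0,0,0],[0,0,0],[0,0,0],[0,0,0]]}' | grep -E "ee_pos|contact"
for i in 1 2 3 ; do python3 -m inch '{"travel":[[-0.001,0,0],[-0.001,0,0]],"angular":[[0,0,0],[0,0,0]]}' | grep -E "ee_pos|contact"; done; python3 held.py
```

```text
ee_pos: [512.8, 43.3, 62.8]
contact_force: [-3.9, 2.6, 5.6]
ee_pos: [513.3, 42.7, 62.8]
contact_force: [-3.1, 3.7, 7.3]
ee_pos: [513.9, 42.0, 62.8]
contact_force: [-3.5, 3.6, 7.1]
ee_pos: [514.6, 41.3, 62.8]
contact_force: [-3.6, 3.5, 7.2]
mid patch hsv [ 19.  56. 179.] rel z 0.6959519492296877 [514.6  41.3  62.8] 58.158532719231616 20.000862318556756 [-4.2  3.2  6.7]
```

```bash
for i in 1 2 ; do python3 -m inch '{"travel":[[-0.001,0,0],[-0.001,0,0],[-0.001,0,0]],"angular":[[0,0,0],[0,0,0],[0,0,0]]}' | grep -E "ee_pos|contact"; done; python3 held.py
```

```text
ee_pos: [515.5, 40.5, 62.8]
contact_force: [-2.5, 3.2, 6.8]
ee_pos: [515.7, 40.2, 62.8]
contact_force: [-4.2, 5.4, 6.7]
mid patch hsv [ 19.  56. 179.] rel z 0.694895350054658 [515.7  40.2  62.8] 58.10669426629255 20.000942379701883 [-3.6  4.8  7.1]
```

```bash
for i in 1 2 ; do python3 -m inch '{"travel":[[-0.001,0,0],[-0.001,0,0],[-0.001,0,0]],"angular":[[0,0,0],[0,0,0],[0,0,0]]}' | grep -E "ee_pos|contact"; done
```

```text
ee_pos: [516.1, 39.8, 62.8]
contact_force: [-4.2, 5.7, 7.8]
ee_pos: [516.5, 39.3, 62.8]
contact_force: [-5.0, 6.8, 7.8]
```

```bash
python3 -m inch '{"travel":[[0.0015,0,0],[0.0015,0,0],[0.0015,0,-0.001],[0.0015,0,-0.002],[0.0015,0,-0.003],[0.0015,0,-0.004],[0.0015,0,-0.005],[0.0015,0,-0.006],[0.0015,0,-0.008],[0.0015,0,-0.01],[0.0015,0,-0.013],[0.0015,0,-0.013]],"angular":[[0,0,0],[0,0,0],[0,0,0],[0,0,0],[0,0,0],[0,0,0],[0,0,0],[0,0,0],[0,0,0],[0,0,0],[0,0,0],[0,0,0]]}'; python3 held.py
python3 -m inch '{"travel":[[0,0,-0.02],[0,0,-0.04],[0.02,0,-0.06],[0.05,0,-0.075],[0.08,0,-0.075],[0.09,0,-0.075],[0.09,0,-0.075],[0.09,0,-0.075]],"angular":[[0,0,0],[0,0,0],[0,0,0],[0,0,0],[0,0,0],[0,0,0],[0,0,0],[0,0,0]]}'; python3 held.py
python3 -c "
from amber import *
amber('side'); amber('scene'); amber('wrist')"
```

```text
clock: 31.6
ee_pos: [517.1, 38.6, 75.7]
tcp_rot: [180.0, 0.0, 133.5]
contact_force: [-1.6, 0.9, -1.4]
width: 57.9
finger_force: 20.0
mid patch hsv [ 20.  53. 178.] rel z 0.9674964753466071 [517.1  38.7  75.6] 58.298218416856194 19.997773957438767 [-0.9  0.9 -1.2]
clock: 32.45
ee_pos: [456.4, 103.6, 150.5]
tcp_rot: [179.9, 0.1, 133.5]
contact_force: [0.1, -0.1, -0.3]
width: 58.2
finger_force: 20.0
mid patch hsv [ 93.   8. 186.] rel z 0.7993422643059205 [456.4 103.4 150.3] 58.10686412862259 19.999716253951192 [ 0.6  0.5 -0.3]
amber 513.4 44.4 z 54.8 R 20.3 r 69.4 ang 132.8 tilt [-0.018 -0.056]
amber 541.3 -67.2 z 55.0 R 19.3 r 63.7 ang -107.6 tilt [-0.014  0.012]
amber 539.1 -64.5 z 54.9 R 24.9 r 61.8 ang -110.3 tilt [-0.014  0.012]
amber 515.1 43.2 z 54.7 R 26.1 r 67.3 ang 132.5 tilt [-0.027  0.008]
```

Lid 2 is off and its dish stayed. I'll take the lid to D2's old place on the tray.

```bash
python3 -m inch '{"travel":[[-0.015,-0.016,0],[-0.04,-0.042,0],[-0.07,-0.074,0],[-0.1,-0.106,0],[-0.13,-0.138,0],[-0.16,-0.17,0],[-0.19,-0.202,0],[-0.22,-0.234,0],[-0.25,-0.266,0],[-0.275,-0.292,0.01],[-0.284,-0.302,0.03],[-0.284,-0.302,0.06],[-0.284,-0.302,0.09],[-0.284,-0.302,0.115],[-0.284,-0.302,0.128],[-0.284,-0.302,0.132],[-0.284,-0.302,0.132],[-0.284,-0.302,0.132]],"angular":[[0,0,0],[0,0,0],[0,0,0],[0,0,0],[0,0,0],[0,0,0],[0,0,0],[0,0,0],[0,0,0],[0,0,0],[0,0,0],[0,0,0],[0,0,0],[0,0,0],[0,0,0],[0,0,0],[0,0,0],[0,0,0]]}'
for i in 1 2 3; do python3 -m inch '{"travel":[[0,0,0.001],[0,0,0.001]],"angular":[[0,0,0],[0,0,0]]}' | grep -E "ee_pos|contact"; done
```

```text
clock: 34.45
ee_pos: [432.1, -310.6, 19.0]
tcp_rot: [180.0, 0.1, 133.5]
contact_force: [-0.2, 0.6, -1.0]
width: 58.1
finger_force: 20.0
ee_pos: [431.9, -310.2, 18.0]
contact_force: [-0.8, 0.5, -0.4]
ee_pos: [431.6, -309.9, 16.5]
contact_force: [-0.4, -0.6, -0.8]
ee_pos: [431.7, -310.0, 15.9]
contact_force: [-1.0, 0.2, 5.2]
```

```bash
python3 -m inch '{"travel":[[0,0,0],[0,0,0],[0,0,0],[0,0,0],[0,0,-0.03],[0,0,-0.07],[0,0,-0.11],[0,0,-0.15],[0,0,-0.15],[0,0,-0.15]],"angular":[[0,0,0],[0,0,0],[0,0,0],[0,0,0],[0,0,0],[0,0,0],[0,0,0],[0,0,0],[0,0,0],[0,0,0]]}' 0.08
python3 -m inch '{"travel":[[0.342,0.308,-0.215],[0.342,0.308,-0.215],[0.342,0.308,-0.215],[0.342,0.308,-0.215],[0.342,0.308,-0.215],[0.342,0.308,-0.215],[0.342,0.308,-0.215],[0.342,0.308,-0.215],[0.342,0.308,-0.215],[0.342,0.308,-0.215],[0.342,0.308,-0.215],[0.342,0.308,-0.215],[0.342,0.308,-0.215],[0.342,0.308,-0.215],[0.342,0.308,-0.215],[0.342,0.308,-0.215],[0.342,0.308,-0.215],[0.342,0.308,-0.215]],"angular":[[0,0,1.98],[0,0,1.98],[0,0,1.98],[0,0,1.98],[0,0,1.98],[0,0,1.98],[0,0,1.98],[0,0,1.98],[0,0,1.98],[0,0,1.98],[0,0,1.98],[0,0,1.98],[0,0,1.98],[0,0,1.98],[0,0,1.98],[0,0,1.98],[0,0,1.98],[0,0,1.98]]}'
python3 - <<'E'
from amber import *
p,d,c=amber("wrist","w11"); np.savez("pics/w11.npz",p=p,d=d); P=cloud(d,c)
b=rails(p,c); print(len(b)); print(fit([x[0] for x in b]) if b else 0)
vis=np.arange(480)[:,None]<330
m=(P[...,2]>6)&(P[...,2]<16)&(P[...,1]>150)&(np.hypot(P[...,0]-470,P[...,1]-310)<140)&vis
print("cover",m.sum(),cv2.minEnclosingCircle(P[m][:,:2].astype(np.float32)))
m=(P[...,2]>21)&(P[...,2]<32)&(np.hypot(P[...,0]-470,P[...,1]-310)<110)&vis
print("hub",m.sum(),cv2.minAreaRect(P[m][:,:2].astype(np.float32)),np.nanmedian(P[m],0))
p,d,c=grab("side"); P=cloud(d,c); m=(P[...,2]>13)&(P[...,2]<30)&(P[...,1]<-200)&(P[...,0]>390)&(P[...,0]<570)&(P[...,1]>-360)
k,l,s,ce=cv2.connectedComponentsWithStats(m.astype(np.uint8))
for i in range(1,k):
    if s[i,4]>50: A=P[l==i]; print("lid",cv2.minEnclosingCircle(A[:,:2].astype(np.float32)),np.percentile(A[:,2],90))
E
```

```text
clock: 36.05
ee_pos: [431.7, -310.0, 165.8]
tcp_rot: [180.0, 0.1, 133.5]
contact_force: [-0.0, -0.5, -1.0]
width: 80.1
finger_force: 0.0
clock: 37.85
ee_pos: [419.6, 150.1, 379.5]
tcp_rot: [180.0, 0.1, 20.1]
contact_force: [-0.8, 1.2, 0.4]
width: 79.7
finger_force: 0.0
amber 515.8 39.9 z 54.2 R 22.0 r 64.5 ang 133.9 tilt [-0.005  0.002]
amber 542.6 -70.1 z 54.2 R 21.9 r 66.1 ang -105.7 tilt [-0.002  0.006]
6
(array([560.33167642,  -5.7149539 ,  13.53238429]), np.float64(0.45220862771990394))
cover 21126 ((462.0919494628906, 313.08721923828125), 104.21155548095703)
hub 1183 ((462.1768493652344, 312.73101806640625), (61.80391311645508, 40.412837982177734), 13.752097129821777) [463.52030859 313.84376229  25.26751107]
lid ((475.8217468261719, -232.2222900390625), 30.244874954223633) 19.512890673043525
lid ((428.9748229980469, -312.0124816894531), 30.38895034790039) 19.20710427875872
lid ((530.3339233398438, -315.8031921386719), 30.832183837890625) 19.167359971469274
```

Three lids stand on the tray (spare included) and both open dishes are home and level. The cover is at (462,313), yaw 13.8°. I'll measure the nut from near.

```bash
python3 -m inch '{"travel":[[0.019,0.196,0.18],[0.019,0.196,0.18],[0.019,0.196,0.18],[0.019,0.196,0.18],[0.019,0.196,0.18],[0.019,0.196,0.18],[0.019,0.196,0.18],[0.019,0.196,0.18],[0.019,0.196,0.18],[0.019,0.196,0.18]],"angular":[[0,0,0],[0,0,0],[0,0,0],[0,0,0],[0,0,0],[0,0,0],[0,0,0],[0,0,0],[0,0,0],[0,0,0]]}' 0.06 40
cat > nut.py <<'E'
from amber import *
def nut(p,d,c):
    P=cloud(d,c); hsv=cv2.cvtColor(p,cv2.COLOR_RGB2HSV)
    m=(hsv[...,0]>10)&(hsv[...,0]<30)&(hsv[...,1]>110)&(np.hypot(P[...,0]-561,P[...,1]+7)<32)&(P[...,2]>85)
    A=P[m]; zt=np.nanpercentile(A[:,2],90); T=A[A[:,2]>zt-4]; (a,b),(w,h),an=cv2.minAreaRect(T[:,:2].astype(np.float32))
    if w<h: an-=90
    e,v=np.linalg.eigh(np.cov(T[:,:2].T)); print("nut",len(A),"ztop",round(zt,1),"rect",round(a,1),round(b,1),round(w,1),round(h,1),"ang",round(an,1),"pca",round((np.degrees(np.arctan2(v[1,1],v[0,1]))+90)%180-90,1))
E
python3 - <<'E'
from nut import *
p,d,c=amber("wrist","w12"); nut(p,d,c); P=cloud(d,c)
hsv=cv2.cvtColor(p,cv2.COLOR_RGB2HSV); g=(hsv[...,2]<70)&(np.hypot(P[...,0]-561,P[...,1]+7)<40)&(abs(P[...,2]-74)<4)&(np.arange(480)[:,None]<325); print("gasket",cv2.minEnclosingCircle(P[g][:,:2].astype(np.float32)))
g=(hsv[...,1]<60)&(hsv[...,2]>120)&(np.hypot(P[...,0]-561,P[...,1]+7)<10)&(P[...,2]>105); print("stud",g.sum(),np.nanmean(P[g],0))
b=rails(p,c); print(fit([x[0] for x in b]))
a=np.load("pics/w11.npz")
E
```

```text
clock: 38.95
ee_pos: [505.1, -26.3, 201.9]
tcp_rot: [179.9, -0.2, 20.1]
contact_force: [-0.3, 0.1, -1.3]
width: 60.3
finger_force: 0.0
amber 515.8 40.6 z 54.1 R 22.1 r 64.9 ang 133.5 tilt [ 0.001 -0.002]
amber 542.7 -69.6 z 54.1 R 22.1 r 65.6 ang -105.8 tilt [-0.002  0.003]
nut 1144 ztop 117.7 rect 560.3 -7.0 10.6 43.1 ang -12.6 pca -12.6
gasket ((560.0863037109375, -6.694113254547119), 33.56024169921875)
stud 165 [560.26455541  -6.99331435 117.36919732]
(array([560.79038251,  -6.73423264,  13.45720004]), np.float64(0.40089107299958116))
```

```bash
python3 -m inch '{"travel":[[0.011,-0.05,0],[0.022,-0.1,0],[0.034,-0.15,0],[0.045,-0.2,0],[0.057,-0.25,0.03],[0.068,-0.3,0.06],[0.076,-0.333,0.08],[0.076,-0.333,0.08],[0.076,-0.333,0.08],[0.076,-0.333,0.08],[0.076,-0.333,0.08]],"angular":[[0,0,0.111],[0,0,0.111],[0,0,0.111],[0,0,0.111],[0,0,0.111],[0,0,0.111],[0,0,0.111],[0,0,0.111],[0,0,0.111],[0,0,0.111],[0,0,0.111]]}' 0.06 40
cat > cov.py <<'E'
from h import *
def cover(p,d,c):
    P=cloud(d,c); vis=np.arange(480)[:,None]<330; s=ctrl.read_state(); X=s["ee_pos"]
    m=(P[...,2]>21)&(P[...,2]<30)&(P[...,1]>150)&(np.hypot(P[...,0]-462,P[...,1]-313)<130)&vis
    k,l,st,ce=cv2.connectedComponentsWithStats(m.astype(np.uint8)); i=1+np.argmax(st[1:,4]); m=l==i
    print("hub",m.sum(),cv2.minAreaRect(P[m][:,:2].astype(np.float32)),"tcp",X.round(1),s["tcp_rot"].round(1),s["width"])
    m=(P[...,2]>6)&(P[...,2]<16)&(P[...,1]>150)&(np.hypot(P[...,0]-462,P[...,1]-313)<160)&vis; print("sheet",m.sum(),cv2.minEnclosingCircle(P[m][:,:2].astype(np.float32)))
E
python3 -c "
from cov import *
cover(*grab('wrist','w13'))"
```

```text
clock: 40.1
ee_pos: [462.7, 310.5, 121.7]
tcp_rot: [-180.0, -0.1, 13.6]
contact_force: [0.9, -0.6, 0.5]
width: 60.2
finger_force: 0.0
hub 3512 ((461.8987731933594, 312.9639892578125), (62.94932556152344, 40.0342903137207), 13.928471565246582) tcp [462.8 310.4 121.6] [-1.80e+02 -1.00e-01  1.36e+01] 60.01317713094422
sheet 51361 ((462.0931701660156, 312.9196472167969), 104.2628173828125)
```

```bash
python3 -m inch '{"travel":[[0,-0.0026,0.03],[0,-0.0026,0.065],[0,-0.0026,0.088],[0,-0.0026,0.095],[0,-0.0026,0.097],[0,-0.0026,0.097],[0,-0.0026,0.097]],"angular":[[0,0,0],[0,0,0],[0,0,0],[0,0,0],[0,0,0],[0,0,0],[0,0,0]]}' 0.06 40
python3 -m inch '{"travel":[[0,0,0],[0,0,0],[0,0,0],[0,0,0],[0,0,0],[0,0,0]],"angular":[[0,0,0],[0,0,0],[0,0,0],[0,0,0],[0,0,0],[0,0,0]]}' 0.03 45
python3 -m inch '{"travel":[[0,0,-0.003],[0,0,-0.01],[0,0,-0.02],[0,0,-0.035],[0,0,-0.055],[0,0,-0.08],[0,0,-0.105],[0,0,-0.13],[0,0,-0.15],[0,0,-0.16],[0,0,-0.16]],"angular":[[0,0,0],[0,0,0],[0,0,0],[0,0,0],[0,0,0],[0,0,0],[0,0,0],[0,0,0],[0,0,0],[0,0,0],[0,0,0]]}'
```

```text
clock: 40.85
ee_pos: [462.4, 314.4, 24.8]
tcp_rot: [-179.9, -0.2, 13.7]
contact_force: [0.6, -0.5, -0.6]
width: 60.3
finger_force: 0.0
clock: 41.45
ee_pos: [461.5, 314.1, 23.7]
tcp_rot: [-180.0, -0.0, 13.7]
contact_force: [-0.5, -0.6, 5.6]
width: 39.8
finger_force: 45.0
clock: 42.55
ee_pos: [461.9, 314.3, 184.9]
tcp_rot: [-179.9, -0.2, 13.7]
contact_force: [-0.5, 1.0, -4.1]
width: 39.9
finger_force: 45.0
```

```bash
python3 -m inch '{"travel":[[0,0.005,0],[0.001,0.015,0],[0.002,0.03,0],[0.003,0.05,0],[0.004,0.075,0],[0.006,0.1,0],[0.008,0.13,0],[0.01,0.16,0],[0.011,0.19,0],[0.013,0.22,0],[0.015,0.25,0],[0.016,0.275,0],[0.017,0.295,0],[0.018,0.312,0],[0.019,0.325,0],[0.0195,0.333,0],[0.0195,0.335,0],[0.0195,0.3354,0],[0.0195,0.3354,0]],"angular":[[0,0,0],[0,0,0.02],[0,0,0.05],[0,0,0.08],[0,0,0.11],[0,0,0.15],[0,0,0.19],[0,0,0.23],[0,0,0.27],[0,0,0.31],[0,0,0.35],[0,0,0.38],[0,0,0.41],[0,0,0.43],[0,0,0.445],[0,0,0.455],[0,0,0.459],[0,0,0.459],[0,0,0.459]]}'
python3 - <<'E'
from h import *
for i in range(3):
    p,d,c=grab("wrist","w14"); s=ctrl.read_state(); print(s["ee_pos"].round(1),s["tcp_rot"].round(2),s["width"],s["contact_force"].round(1))
P=cloud(d,c); z=P[...,2]-s["ee_pos"][2]
m=(np.hypot(P[...,0]-560,P[...,1]+7)<115)&(z<-8)&(z>-20)&(np.arange(480)[:,None]<330); A=P[m]
print("sheet",m.sum(),A[:,2].mean(),np.linalg.lstsq(np.c_[A[:,:2]-A[:,:2].mean(0),np.ones(len(A))],A[:,2],rcond=None)[0],cv2.minEnclosingCircle(A[:,:2].astype(np.float32)))
h=(np.hypot(P[...,0]-560,P[...,1]+7)<40)&(z>-3)&(z<6)&(np.arange(480)[:,None]<330); print("hub",h.sum(),cv2.minAreaRect(P[h][:,:2].astype(np.float32)))
E
```

```text
clock: 44.45
ee_pos: [559.4, -6.7, 183.3]
tcp_rot: [-180.0, 0.0, -12.6]
contact_force: [0.3, -0.3, -3.4]
width: 39.8
finger_force: 45.0
[559.4  -6.6 183.3] [-1.7999e+02  1.0000e-02 -1.2560e+01] 39.84914156187803 [ 0.2  0.5 -2.8]
[559.4  -6.6 183.4] [-1.7999e+02  1.0000e-02 -1.2560e+01] 39.62080937875936 [-0.1  0.3 -2.7]
[559.5  -6.7 183.4] [-180.      0.    -12.56] 39.448219659894846 [-0.4 -0.3 -2.9]
sheet 82014 169.8537126391815 [-2.39717850e-03  1.24006708e-03  1.69853713e+02] ((560.4324340820312, -7.077700614929199), 104.38429260253906)
hub 6105 ((569.766357421875, -9.078529357910156), (59.37173843383789, 42.43341064453125), 77.53973388671875)
```

The cover is centred over the stud to within 0.3 mm, level, with its slot along the wings. I'll lower it.

```bash
python3 -m inch '{"travel":[[0,0,0.005],[0,0,0.015],[0,0,0.03],[0,0,0.042],[0,0,0.05],[0,0,0.055],[0,0,0.06],[0,0,0.065],[0,0,0.065]],"angular":[[0,0,0],[0,0,0],[0,0,0],[0,0,0],[0,0,0],[0,0,0],[0,0,0],[0,0,0],[0,0,0]]}' | grep -E "ee_pos|contact"
python3 -m inch '{"travel":[[0,0,0.004],[0,0,0.008],[0,0,0.012],[0,0,0.016],[0,0,0.02],[0,0,0.023],[0,0,0.025],[0,0,0.025]],"angular":[[0,0,0],[0,0,0],[0,0,0],[0,0,0],[0,0,0],[0,0,0],[0,0,0],[0,0,0]]}' | grep -E "ee_pos|contact"
for i in 1 2 3; do python3 -m inch '{"travel":[[0,0,0.001],[0,0,0.001]],"angular":[[0,0,0],[0,0,0]]}' | grep -E "ee_pos|contact"; done
```

```text
ee_pos: [559.3, -7.3, 117.8]
contact_force: [-0.7, 0.6, -2.2]
ee_pos: [559.5, -7.3, 93.0]
contact_force: [-1.0, 0.1, -2.1]
ee_pos: [559.7, -7.3, 92.3]
contact_force: [-0.7, 0.8, -3.1]
ee_pos: [559.6, -7.3, 91.3]
contact_force: [-0.1, 0.1, -3.0]
ee_pos: [559.5, -7.3, 90.2]
contact_force: [0.6, 0.3, -3.3]
```

```bash
for i in 1 2; do python3 -m inch '{"travel":[[0,0,0.0007],[0,0,0.0007]],"angular":[[0,0,0],[0,0,0]]}' | grep -E "ee_pos|contact"; done
```

```text
ee_pos: [559.7, -7.3, 89.8]
contact_force: [0.4, -0.1, -1.8]
ee_pos: [559.7, -7.3, 89.4]
contact_force: [-2.2, 0.5, 1.4]
```

```bash
python3 -m inch '{"travel":[[0,0,0],[0,0,0],[0,0,0],[0,0,0],[0,0,-0.02],[0,0,-0.05],[0,0,-0.08],[0,0,-0.1],[0,0,-0.1],[0,0,-0.1]],"angular":[[0,0,0],[0,0,0],[0,0,0],[0,0,0],[0,0,0],[0,0,0],[0,0,0],[0,0,0],[0,0,0],[0,0,0]]}' 0.065 | grep -E "ee_pos|contact|width|clock"
cat > seat.py <<'E'
from nut import *
def seat(name=None):
    p,d,c=grab("wrist",name); s=ctrl.read_state(); P=cloud(d,c); z=P[...,2]; print(s["ee_pos"].round(1),s["tcp_rot"].round(2))
    v=(np.arange(480)[:,None]<330)&(np.hypot(P[...,0]-560,P[...,1]+7)<112)
    m=v&(z<82)&(z>70); A=P[m]
    print("sheet",m.sum(),A[:,2].mean().round(2),np.linalg.lstsq(np.c_[A[:,:2]-A[:,:2].mean(0),np.ones(len(A))],A[:,2],rcond=None)[0].round(4),cv2.minEnclosingCircle(A[:,:2].astype(np.float32)))
    h=v&(z>86)&(z<97)&(np.hypot(P[...,0]-560,P[...,1]+7)<45); print("hub",h.sum(),np.nanmedian(z[h]),cv2.minAreaRect(P[h][:,:2].astype(np.float32)))
    nut(p,d,c); return p,d,c
E
python3 -c "
from seat import *
seat('w15')"
```

```text
clock: 48.3
ee_pos: [559.4, -7.3, 188.6]
contact_force: [0.7, -0.5, 0.4]
width: 65.1
[558.8  -7.3 187.7] [ 1.7997e+02  1.2000e-01 -1.2620e+01]
sheet 52218 76.12 [-4.00000e-04  1.00000e-04  7.61209e+01] ((560.5921020507812, -7.653357982635498), 104.50694274902344)
hub 3405 90.93208597376633 ((560.0961303710938, -7.425962448120117), (40.06204605102539, 62.61727523803711), 77.32229614257812)
nut 5376 ztop 286.4 rect 583.6 -15.4 38.9 4.1 ang 76.2 pca 77.4
```

The cover is seated flat (sheet at 76–77 mm, no tilt). I'll turn the gripper half round so the nut can be driven about 220° in one hold.

```bash
sed -i 's/(P\[...,2\]>85)/(P[...,2]>93)\&(P[...,2]<125)/' nut.py
python3 -m inch '{"travel":[[0.0008,0,0],[0.0008,0,0],[0.0008,0,0],[0.0008,0,0],[0.0008,0,0],[0.0008,0,0],[0.0008,0,0],[0.0008,0,0],[0.0008,0,0],[0.0008,0,0],[0.0008,0,0],[0.0008,0,0]],"angular":[[0,0,-1.57],[0,0,-1.57],[0,0,-1.57],[0,0,-1.57],[0,0,-1.57],[0,0,-1.57],[0,0,-1.57],[0,0,-1.57],[0,0,-1.57],[0,0,-1.57],[0,0,-1.57],[0,0,-1.57]]}' 0.05 | grep -E "ee_pos|rot"
python3 -m inch '{"travel":[[0,0,0],[0,0,0],[0,0,0],[0,0,0],[0,0,0],[0,0,0],[0,0,0],[0,0,0],[0,0,0],[0,0,0],[0,0,0],[0,0,0]],"angular":[[0,0,-1.572],[0,0,-1.572],[0,0,-1.572],[0,0,-1.572],[0,0,-1.572],[0,0,-1.572],[0,0,-1.572],[0,0,-1.572],[0,0,-1.572],[0,0,-1.572],[0,0,-1.572],[0,0,-1.572]]}' | grep -E "ee_pos|rot"
python3 -c "
from seat import *
seat('w16')"
```

```text
ee_pos: [559.5, -7.4, 187.1]
tcp_rot: [-179.8, 0.0, 77.3]
ee_pos: [559.9, -7.5, 187.8]
tcp_rot: [-180.0, -0.1, 167.3]
[560.   -7.4 188. ] [-1.7998e+02 -1.0000e-01  1.6725e+02]
sheet 51701 76.17 [ 1.40000e-03 -2.00000e-04  7.61685e+01] ((560.2821655273438, -7.543118476867676), 104.1355972290039)
hub 3374 91.02238347533563 ((559.8914184570312, -7.426568984985352), (40.10133743286133, 61.90464401245117), 77.57827758789062)
nut 1130 ztop 117.7 rect 559.9 -6.9 10.5 43.0 ang -12.8 pca -12.7
```

```bash
python3 -m inch '{"travel":[[0,0.0004,0.03],[0,0.0004,0.055],[0,0.0004,0.07],[0,0.0004,0.075],[0,0.0004,0.0765],[0,0.0004,0.0765],[0,0.0004,0.0765]],"angular":[[0,0,0],[0,0,0],[0,0,0],[0,0,0],[0,0,0],[0,0,0],[0,0,0]]}' 0.05 25 | grep -E "ee_pos|contact"
python3 -m inch '{"travel":[[0,0,0],[0,0,0],[0,0,0],[0,0,0],[0,0,0],[0,0,0],[0,0,0],[0,0,0]],"angular":[[0,0,0],[0,0,0],[0,0,0],[0,0,0],[0,0,0],[0,0,0],[0,0,0],[0,0,0]]}' 0.0 25
python3 -m inch '{"travel":[[0,0,0.0001],[0,0,0.0003],[0,0,0.0004],[0,0,0.0006],[0,0,0.0007],[0,0,0.0009],[0,0,0.001],[0,0,0.0012],[0,0,0.0013],[0,0,0.0013]],"angular":[[0,0,0.1],[0,0,0.22],[0,0,0.34],[0,0,0.46],[0,0,0.58],[0,0,0.7],[0,0,0.82],[0,0,0.94],[0,0,1.0],[0,0,1.0]]}'
python3 -c "
from rig import ctrl; print(ctrl.read_state()['moment'])"
```

```text
ee_pos: [561.2, -7.1, 113.4]
contact_force: [-0.9, 1.0, -0.0]
clock: 52.3
ee_pos: [560.5, -6.9, 112.4]
tcp_rot: [180.0, 0.0, 167.4]
contact_force: [-0.2, 1.6, 1.2]
width: 10.9
finger_force: 25.0
clock: 53.3
ee_pos: [560.0, -7.5, 111.1]
tcp_rot: [-179.9, 0.0, 110.1]
contact_force: [-0.6, -1.1, 2.1]
width: 10.9
finger_force: 25.0
[-0.20666266  0.18484134 -0.05033438]
```

```bash
for i in 1 2; do python3 -m inch '{"travel":[[0,0,0.0001],[0,0,0.0003],[0,0,0.0004],[0,0,0.0006],[0,0,0.0008],[0,0,0.0009],[0,0,0.0011],[0,0,0.0012],[0,0,0.0014],[0,0,0.0016],[0,0,0.0017],[0,0,0.0018],[0,0,0.0018]],"angular":[[0,0,0.1],[0,0,0.22],[0,0,0.34],[0,0,0.46],[0,0,0.58],[0,0,0.7],[0,0,0.82],[0,0,0.94],[0,0,1.06],[0,0,1.18],[0,0,1.3],[0,0,1.4],[0,0,1.4]]}'; python3 -c "
from rig import ctrl; print(ctrl.read_state()['moment'],ctrl.read_state()['qpos'])"; done
```

```text
clock: 54.6
ee_pos: [559.0, -7.1, 109.3]
tcp_rot: [-179.9, 0.2, 30.0]
contact_force: [-5.1, -0.2, 4.4]
width: 10.5
finger_force: 25.0
[0.01779413 0.85699624 0.02027109] [-1.90087518e+00  2.25941032e+01  1.01177735e+02 -1.81878167e-02
  5.64088012e+01  5.81290606e+01]
clock: 55.9
ee_pos: [559.2, -6.1, 107.5]
tcp_rot: [179.9, 0.2, -50.2]
contact_force: [-4.7, 3.1, 3.5]
width: 10.7
finger_force: 25.0
[ 0.66521871  0.84290734 -0.01553408] [-1.85672074e+00  2.27053426e+01  1.01297513e+02  1.15431569e-01
  5.61578450e+01  1.38319928e+02]
```

```bash
python3 -m inch '{"travel":[[0,0,0],[0,0,0],[0,0,0],[0,0,-0.02],[0,0,-0.05],[0,0,-0.08],[0,0,-0.08],[0,0,-0.08]],"angular":[[0,0,0],[0,0,0],[0,0,0],[0,0,0],[0,0,0],[0,0,0],[0,0,0],[0,0,0]]}' 0.05 25 | grep -E "ee_pos|contact"
for i in 1 2; do python3 -m inch '{"travel":[[0,0,0],[0,0,0],[0,0,0],[0,0,0],[0,0,0],[0,0,0],[0,0,0],[0,0,0],[0,0,0],[0,0,0],[0,0,0],[0,0,0]],"angular":[[0,0,-1.57],[0,0,-1.57],[0,0,-1.57],[0,0,-1.57],[0,0,-1.57],[0,0,-1.57],[0,0,-1.57],[0,0,-1.57],[0,0,-1.57],[0,0,-1.57],[0,0,-1.57],[0,0,-1.57]]}' | grep -E "ee_pos|rot"; done
python3 -c "
from seat import *
seat('w17')"
```

```text
ee_pos: [560.9, -7.2, 187.9]
contact_force: [-0.7, 0.1, -1.2]
ee_pos: [559.7, -7.1, 185.9]
tcp_rot: [-179.9, 0.1, 39.6]
ee_pos: [560.0, -7.1, 186.5]
tcp_rot: [-179.9, -0.1, 129.5]
[560.1  -7.1 186.6] [-1.7993e+02 -6.0000e-02  1.2944e+02]
sheet 52170 76.16 [ 8.0000e-04 -6.0000e-04  7.6157e+01] ((560.0703735351562, -7.727499485015869), 104.37554168701172)
hub 3167 90.97506565455544 ((560.2078247070312, -7.6686859130859375), (40.57899475097656, 62.53704833984375), 77.21472930908203)
nut 1048 ztop 113.0 rect 560.1 -6.9 10.6 43.6 ang -50.7 pca -50.3
```

```bash
python3 -m inch '{"travel":[[0,0,0.03],[0,0,0.055],[0,0,0.07],[0,0,0.076],[0,0,0.079],[0,0,0.079],[0,0,0.079]],"angular":[[0,0,0],[0,0,0],[0,0,0],[0,0,0],[0,0,0],[0,0,0],[0,0,0]]}' 0.05 30 | grep -E "ee_pos|contact"
python3 -m inch '{"travel":[[0,0,0],[0,0,0],[0,0,0],[0,0,0],[0,0,0],[0,0,0],[0,0,0],[0,0,0]],"angular":[[0,0,0],[0,0,0],[0,0,0],[0,0,0],[0,0,0],[0,0,0],[0,0,0],[0,0,0]]}' 0.0 30
python3 -m inch '{"travel":[[0,0,0.0001],[0,0,0.0003],[0,0,0.0004],[0,0,0.0006],[0,0,0.0008],[0,0,0.0009],[0,0,0.0011],[0,0,0.0012],[0,0,0.0014],[0,0,0.0014]],"angular":[[0,0,0.1],[0,0,0.22],[0,0,0.34],[0,0,0.46],[0,0,0.58],[0,0,0.7],[0,0,0.82],[0,0,0.94],[0,0,1.1],[0,0,1.1]]}'
python3 -c "
from rig import ctrl; print(ctrl.read_state()['moment'])"
python3 -m inch '{"travel":[[0,0,0.0001],[0,0,0.0002],[0,0,0.0003],[0,0,0.0003],[0,0,0.0003]],"angular":[[0,0,0.08],[0,0,0.15],[0,0,0.2],[0,0,0.25],[0,0,0.25]]}'
python3 -c "
from rig import ctrl; print(ctrl.read_state()['moment'])"
```

```text
ee_pos: [561.1, -7.1, 109.4]
contact_force: [-0.3, 0.3, 0.6]
clock: 60.65
ee_pos: [560.3, -7.3, 108.6]
tcp_rot: [-180.0, 0.0, 129.6]
contact_force: [-0.7, -1.5, 1.2]
width: 11.0
finger_force: 30.0
clock: 61.65
ee_pos: [559.5, -7.4, 107.1]
tcp_rot: [-179.9, 0.1, 66.5]
contact_force: [-3.6, -1.5, 3.8]
width: 10.5
finger_force: 30.0
[-0.41062692  0.67857481 -0.05123918]
clock: 62.15
ee_pos: [559.3, -7.3, 106.9]
tcp_rot: [-179.9, 0.1, 52.4]
contact_force: [-4.7, -0.7, 5.3]
width: 10.4
finger_force: 30.0
[-0.40837346  0.80817507 -0.03159773]
```

```bash
for i in 1 2 3; do python3 -m inch '{"travel":[[0,0,0.0001],[0,0,0.0001],[0,0,0.0001]],"angular":[[0,0,0.05],[0,0,0.1],[0,0,0.1]]}' | grep -E "rot|contact"
python3 -c "
from rig import ctrl; s=ctrl.read_state(); print(s['moment'],s['tau'][5],s['width'])"; done
```

```text
tcp_rot: [-179.9, 0.1, 46.7]
contact_force: [-4.6, -2.1, 4.4]
[-0.37087274  0.86542466 -0.07313955] 0.12373263482004404 10.764599052797173
tcp_rot: [-179.9, 0.1, 40.9]
contact_force: [-4.9, -2.9, 5.0]
[-0.33372669  0.91142077 -0.07874322] 0.13216202147305012 10.771739607368016
tcp_rot: [-179.9, 0.1, 35.2]
contact_force: [-4.5, -1.5, 5.4]
[-0.28300903  0.9311533  -0.0368758 ] 0.14257294591516256 10.376786660552428
```

```bash
for i in 1 2; do python3 -m inch '{"travel":[[0,0,0.0001],[0,0,0.0001],[0,0,0.0001]],"angular":[[0,0,0.04],[0,0,0.06],[0,0,0.06]]}' | grep -E "rot"
python3 -c "
from rig import ctrl; s=ctrl.read_state(); print(s['moment'],s['tau'][5],s['width'])"; done
```

```text
tcp_rot: [-179.9, 0.1, 31.8]
[-0.23555591  0.96918773  0.08021292] 0.1112682418897748 10.776402743057842
tcp_rot: [-179.9, 0.2, 28.5]
[-0.19774679  0.92736563  0.45913558] 0.5088380165398121 10.714111821221133
```

The torque jumps from 0.1 to 0.5 Nm, so the nut is at its stop. I'll release, back off and check.

```bash
python3 -m inch '{"travel":[[0,0,0],[0,0,0],[0,0,0],[0,0,0],[0,0,-0.02],[0,0,-0.05],[0,0,-0.08],[0,0,-0.12],[0,0,-0.16],[0,0,-0.16],[0,0,-0.16]],"angular":[[0,0,0],[0,0,0],[0,0,0],[0,0,0],[0,0,0],[0,0,0],[0,0,0],[0,0,0],[0,0,0],[0,0,0],[0,0,0]]}' 0.05 25
python3 - <<'E'
from seat import *
p,d,c=seat('w18')
q,dd,cc=grab("side"); 
cv2.imwrite("pics/final.png",np.hstack([p[:330,:,::-1],cv2.resize(q[130:360,200:360],(230,330))[:,:,::-1]])[:,70:])
E
```

```text
clock: 64.75
ee_pos: [560.8, -7.0, 267.0]
tcp_rot: [179.9, -0.1, 28.2]
contact_force: [0.5, -0.1, -1.0]
width: 49.6
finger_force: 0.0
[560.1  -7.  265.6] [-1.7997e+02  5.0000e-02  2.8190e+01]
sheet 37183 75.18 [ 6.00000e-04 -1.00000e-04  7.51787e+01] ((559.8856811523438, -7.748172760009766), 104.21809387207031)
hub 1865 90.01472271210201 ((559.8726196289062, -7.537822723388672), (40.301387786865234, 62.58428192138672), 77.2759017944336)
nut 595 ztop 110.9 rect 560.1 -6.9 43.4 10.4 ang 29.8 pca 29.5
```

View pics/final.png

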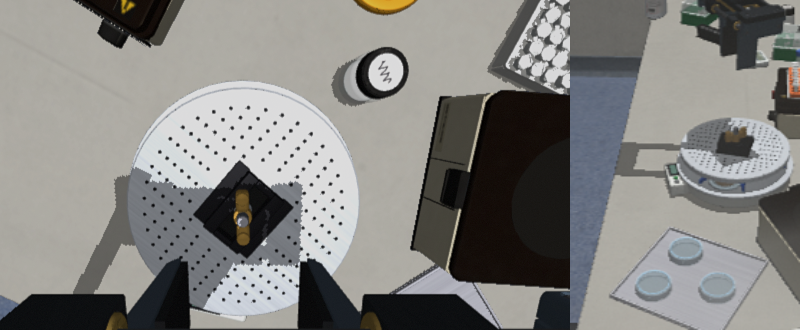

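The cover sits flat with the nut across its hub: about 5.55 rad turned, gasket compressed 1 mm. The three lids stand on the tray and the jar is standing. I'll hand in.

```bash
python3 -c "
from rig import workorder; print(workorder.hand_in())"
```

```text
the job is handed in; nothing more can be done
None
```

The job is handed in: both dishes are home and open under the flat cover, the wing nut is turned to its stop, and both lids stand mouth down on the tray beside the untouched spare; dish 1 came out of its lid on the way, landed upright against the tray rim, and went into its station already open.

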